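# Close a Y-strainer: run its captive nut down by hand, then pull it tight with the wrench

## Task

Close the Y-strainer in its bench cradle: turn the big captive hex nut on its slanted leg clockwise (seen from above the nut) with the gripper's fingers, regripping as needed, until it seats and turns stiff, leaving the wrench on its rest meanwhile. Only then take the large open-ended wrench and pull the nut up the last bit with it, clockwise until it stops (about a tenth of a turn; this last bit is never to be done with the fingers). Then take the wrench off the nut without undoing it, lay the wrench back on its rest across both saddles as it lay before, let go, and leave everything else where it stands.

Things in the scene. Friction and masses are not known exactly. Their poses are not given: they have to be found in the camera images.
- strainer: steel Y-strainer fixed in a grey bench cradle. Origin: centre of the cradle's underside (150 x 90 mm). Its pipe runs along x, 180 mm long, axis 75 mm up, end collars 58 mm in diameter. From x = +30 mm on that axis a leg 41 mm in diameter rises in the xz plane, leaning 25 deg from vertical towards -x; the hex nut on it is centred at (-12.3, 0, 165.6) mm
- nut: steel captive hex nut on the slanted leg, 42 mm across flats, 48.5 across corners, 28 high, with a cap 33 mm wide rising 11 mm above it. Origin on its axis at half the hex height; z points out along the leg (25 deg from vertical), y is square to a pair of flats, x runs through two corners. It turns without travelling. Below it the leg is 41 mm wide, 47 mm at a flange
- nut_mid (a point): the same point and axes as body nut: centre of the hex
- rundown (a joint): free turning of the nut in rad, growing clockwise seen from above: starts anywhere from 0 to 0.7, light friction (0.2 N m), seats at 2.5 (the nut is then hand-tight)
- seating (a joint): further turning of the nut after it has seated, in rad, clockwise: starts at 0, stiff (about 1.7 N m), hard stop at 0.6
- rest: low wrench rest fixed to the table: steel strip 225 x 60 x 10 mm along x with two wooden saddles, tops 45 mm up: a flat one 30 mm long, 84 wide at x = +76 mm, and one 22 mm long at x = -80 mm with two lips 10 mm high, 46 mm apart, between which the handle lies. Origin: centre of the underside
- rest_grip (a point): point of the rest, (-20, 0, 51) mm in its frame, where the wrench's grip point lies when the wrench is at home; axes as the rest's
- wrench: large loose open-ended wrench, 200 mm long, 12 thick, about 0.2 kg, on the rest, handle towards the rest's -x. Origin: centre of the jaw opening, at the underside; x points out of the mouth, handle along -x, z up. Jaw opening 44.6 mm wide, prongs reach x = +20 mm, closed back at x = -27; head 70.6 mm wide; handle 20 mm wide from x = -64 to -180 mm
- wrench_jaw (a point): centre of the jaw opening at half thickness, axes as the wrench's
- wrench_grip (a point): good grip point on the handle, 96 mm behind the jaw centre, at half thickness, axes as the wrench's; the fingers close across the 20 mm wide handle, 35 mm of air under it on the rest
- water_bottle: bystander: clear bottle with an orange cap, 170 mm tall; origin under its centre
- cleaner_bottle: bystander: white bottle, 210 mm tall; origin under its centre
- grease_tin: bystander: steel tin, 60 mm in diameter, 45 mm tall; origin under its centre
- flange_ring: bystander: loose steel ring, 66 mm in diameter, 14 mm tall, lying between the strainer and the rest; origin under its centre
- small_wrench: bystander: small steel wrench, 130 mm long, lying flat on the table near the robot (too small for the nut)
- sample_jar: bystander: clear jar with a white cap, 64 mm in diameter, 80 mm tall; origin under its centre
- mug: bystander: steel mug, 76 mm in diameter, 90 mm tall; origin under its centre
Mind the look-alikes: they are no part of the job. Leave any green look-alike of the strainer alone.

How it is judged:
By the outcome, as a careful person would: the job done as asked, in the order asked, and still so for the second after the job is handed in, with the robot touching nothing.
It also fails if it takes over 72 s, if anything falls off the work surface, if the arm or the gripper's body presses on something with over 40 N, if the wrist force passes 120 N, or if a joint passes its speed limit or range.

## Robot

A 6-joint arm with a two-finger parallel gripper is mounted at the origin on the work surface. World frame = base frame: x ahead of the robot, y to its left, z up, the work surface at z = 0. Lengths are in mm, angles in rad, forces in N, time in s.
With the tool pointing down it reaches from about 275 to 1000 mm from the base axis. Payload 8.4 kg.
Tool frame: the origin (TCP) lies between the finger pads; the fingertips stand 17 mm ahead of it and the grasp point (between the pads) lies 2 mm behind it; z points along the fingers, y is the line along which they close (so a half turn about z gives the same grasp; the last joint's range is limited). The gripper opens to 85 mm and grips with 20 to 120 N. Pads are 22 mm wide; open, the fingers measure 114 mm over their backs; the gripper's body (76 mm by 85 mm) begins 54 mm behind the grasp point. The pads swing forward as they close: fully open they stand 13 mm farther back than shut.
Start: joints at [-0.002, 0.353, 1.633, -0, 1.155, -0.002], TCP at [625.002, -0, 248.281] pointing down, gripper open.
Joint ranges: [-2.63, 2.63], [-0.92, 2.1], [0.06, 2.66], [-1.3, 4.44], [0, 2.69], [-3.02, 3.02]. Speed limits (rad/s): [2.22, 2.22, 2.79, 3.14, 3.14, 3.14].

## Interface

Orientations are given as [roll, pitch, yaw] about the fixed x, y, z axes, in that order (R = Rz(yaw) Ry(pitch) Rx(roll)).
In Python, from rig import sense, grab_frame, sign_off gives the robot as it stands. The module is installed in compiled form; this text tells all that it offers.
- The arm moves only by the tool send_rows, never from a script. Its argument "moves" is a list that holds one entry, the list of rows, each a list of 7 numbers: the shift along the world's x, y, z in m, then the turn, a rotation vector about the world's x, y, z in rad, then the opening, from -1 (shut) to 1 (fully open). In form: [[[dx, dy, dz, rx, ry, rz, jaw], ...]]. A call has 1 to 10 rows; each row shifts and turns the commanded pose from where the row before left it; what a row does not reach is not made up. A row lasts 1/10 s, in which the tool goes at most 50 mm and 8.59 degrees, less where a joint would pass 70% of its speed; a pose out of reach is approached as far as the arm can. A call with a gripper value outside its range is refused whole. The fingers move at their own pace and stop on an object; "grip_force" is the grip in N (left out, the last holds). Time passes only in rows, so rows that do not move let the fingers close. It gives the time, the measured TCP pose, the force, the opening and the grip force at its end, in the units of the state.
- sense(): the state, without advancing time (a new reading comes with each control period).
- grab_frame(name): name is "scene" or "side" or "wrist"; returns a dict with "img" (400x640x3 uint8, red, green, blue), "mtx" (3x3 intrinsics, pixels), "dist" ([k1, k2, p1, p2, k3] as OpenCV has them; the pictures are not rectified), "rvec" (rotation vector, rad) and "tvec" (3), from world to camera coordinates, as OpenCV has them; the wrist camera has in their place "T_tool_cam" (4x4, takes a point from camera to tool coordinates, whose origin is the TCP and whose axes are the flange's). Camera axes: x right, y down, z forward; pixel columns grow to the right and rows downward; lengths in mm; the calibration is good to about 2 mm. A picture is of the moment at which its call begins: read the wrist's pose just before it. There is no depth.
- sign_off(): hands the job in; it is judged then, once.
The state is a dict: "clock": time; "qpos": joint angles; "qvel": joint speeds; "joint_efforts": joint torques, N m; "eef_pos": TCP position; "tcp_rot": TCP orientation; "contact_force": force on the tool from outside, world axes, zero at the start; "wrist_torque": the same for the moment, N m; "opening": opening from 0.0 (shut) to 1.0 (fully open); "grasp_force": force on a finger pad.
Only numpy, scipy, OpenCV 4.12 (cv2) and the standard library are available. Lean on these libraries where they do the work, as an engineer would, in place of code of your own. Each camera call takes 0.05 s, during which the arm holds its last target. There are 200 camera calls.

## Working session

There is one attempt and no reset: what is moved stays moved. The work goes in short steps, Python scripts to look and compute and a tool call to move; the robot and the scene stay as the last step left them, time stands still between calls to the robot, and variables do not carry over. Pictures are saved under pics/ and viewed, at most 10 in all, crops included, and the job is handed in when it is done.

Besides the shell and the picture viewer there is one more tool, called after "Call:" as name([rows], argument=value, ...), one row to a line, values as JSON. send_rows: Moves the arm, as the interface text tells. Its arguments: {"type":"object","properties":{"moves":{"type":"array"},"grip_force":{"type":"number"}},"required":["moves"]}

```bash
mkdir -p pics; python3 - <<'E'
from rig import sense, grab_frame
import cv2, numpy as np, pickle
s=sense(); print(s)
fr={}
for n in ("scene","side"):
    f=grab_frame(n); fr[n]=f
    R=cv2.Rodrigues(np.array(f["rvec"],float))[0]; print(n,f["mtx"],f["dist"],"campos",-R.T@np.array(f["tvec"]).ravel())
pickle.dump(fr,open("fr0.pkl","wb"))
for n in fr: cv2.imwrite(f"pics/{n}0.png",fr[n]["img"][:,:,::-1])
E
```

```text
{'clock': 0.0, 'qpos': array([-2.33719047e-03,  3.53663324e-01,  1.63411937e+00, -2.10550699e-05,
        1.15519099e+00, -2.42645762e-03]), 'qvel': array([ 8.35292120e-05, -1.13690884e-03, -9.61351464e-04,  1.56984875e-04,
       -2.14427364e-04,  1.10452757e-03]), 'joint_efforts': array([-2.03471049e-03, -6.05236173e+01, -3.42063046e+01, -2.62302356e-04,
        9.48130677e-03,  3.61521288e-06]), 'eef_pos': array([6.24558207e+02, 3.40160746e-02, 2.47558501e+02]), 'tcp_rot': array([-3.14021159e+00,  1.58998940e-05,  1.57089412e+00]), 'contact_force': array([ 0.60230683, -0.02286124,  0.14574476]), 'wrist_torque': array([-0.04644862,  0.00657908,  0.03117136]), 'grasp_force': 0.0, 'opening': 1.0028919064533186}
scene [[448.80004332   0.         320.33699697]
 [  0.         448.80004332 207.09673586]
 [  0.           0.           1.        ]] [-0.01689281  0.          0.          0.          0.        ] campos [1098.41105084  286.71505978 1161.60253028]
side [[446.71824814   0.         316.27193821]
 [  0.         446.71824814 202.95825971]
 [  0.           0.           1.        ]] [-0.00336503  0.          0.          0.          0.        ] campos [ 409.72868479 -819.59969993  919.90171264]
```

View pics/scene0.png

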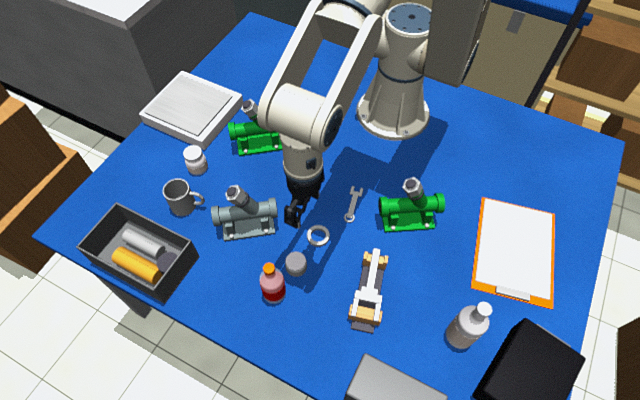

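View pics/side0.png

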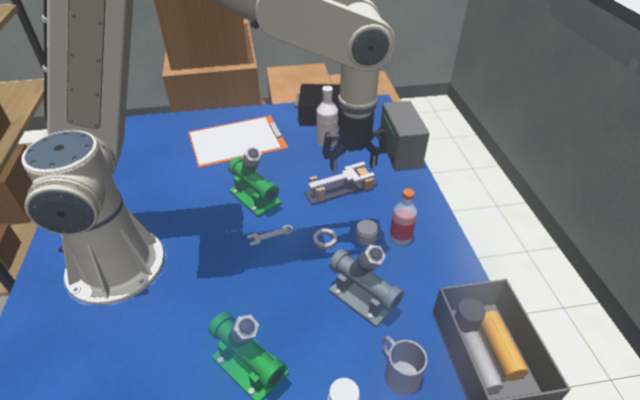

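The strainer meant is the grey one, scene (247,212) and side (365,285). The green look-alikes at scene (255,130) and (412,205) are excluded by colour. The big wrench lies on its wooden saddles at scene (368,285); the small one at (354,203) lies on the table. I'll enlarge these to confirm.

```bash
python3 - <<'E'
import cv2, numpy as np, pickle
fr=pickle.load(open("fr0.pkl","rb"))
def c(n,u,v,w=100,h=75):
    im=fr[n]["img"][v:v+h,u:u+w,::-1]; im=cv2.resize(im,(400,300),interpolation=cv2.INTER_CUBIC)
    for k in range(0,w,20): cv2.putText(im,str(u+k),(k*4,10),0,.35,(0,255,255)); cv2.line(im,(k*4,12),(k*4,18),(0,255,255))
    for k in range(0,h,15): cv2.putText(im,str(v+k),(0,k*4+4),0,.35,(0,255,255))
    return im
m=np.vstack([np.hstack([c("scene",200,172),c("side",315,240)]),np.hstack([c("scene",325,250,107,80),c("side",295,148)])])
cv2.imwrite("pics/crop1.png",m)
E
```

```text
(no output)
```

View pics/crop1.png

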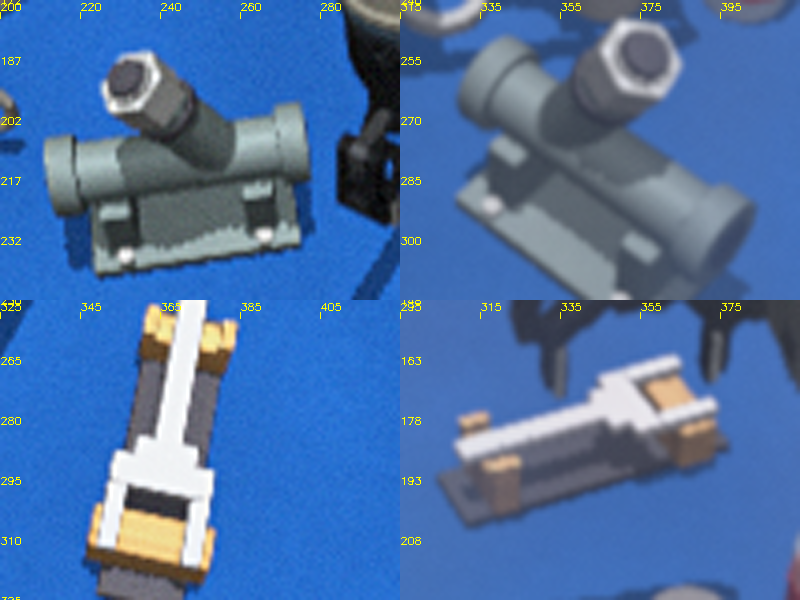

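The crop confirms the grey strainer, with the leg leaning to the image left, and the white wrench on its wooden saddles, mouth towards the camera. Next I'll get coarse poses.

```bash
cat > h.py <<'E'
import cv2, numpy as np, pickle
from scipy.spatial.transform import Rotation as Ro
def cam(f,s=None):
    """camera-to-world R, position"""
    if "rvec" in f:
        R=cv2.Rodrigues(np.array(f["rvec"],float))[0]; return R.T,-R.T@np.array(f["tvec"],float).ravel()
    T=np.array(f["T_tool_cam"],float); W=Ro.from_euler("xyz",s["tcp_rot"]).as_matrix()
    return W@T[:3,:3], np.array(s["eef_pos"])+W@T[:3,3]
def ray(f,p,s=None):
    R,c=cam(f,s); q=cv2.undistortPoints(np.array([[p]],float),np.array(f["mtx"]),np.array(f["dist"]))[0,0]
    d=R@np.array([q[0],q[1],1]); return c,d/np.linalg.norm(d)
def plane(f,p,z,s=None):
    c,d=ray(f,p,s); return c+d*(z-c[2])/d[2]
def tri(*rays):
    A=sum(np.eye(3)-np.outer(d,d) for c,d in rays); b=sum((np.eye(3)-np.outer(d,d))@c for c,d in rays)
    X=np.linalg.solve(A,b); return X,[np.linalg.norm((np.eye(3)-np.outer(d,d))@(X-c)) for c,d in rays]
def proj(f,X,s=None):
    R,c=cam(f,s); return cv2.projectPoints(np.array(X,float).reshape(-1,3),cv2.Rodrigues(R.T)[0],-R.T@c,np.array(f["mtx"]),np.array(f["dist"]))[0][:,0]
E
python3 - <<'E'
from h import *
np.set_printoptions(precision=1,suppress=True)
fr=pickle.load(open("fr0.pkl","rb")); S,D=fr["scene"],fr["side"]
def px(q,u,v,k=.25): return (u+q[0]*k,v+q[1]*k)
print("cap",tri(ray(S,px((128,80),200,172)),ray(D,px((650-400,54),315,240))))
a,b=plane(S,px((97,275),200,172),0),plane(S,px((300,248),200,172),0); print("edge",a,b,np.linalg.norm(a-b),np.arctan2(*(b-a)[1::-1]))
# wrench prong tips at z~57 top: scene
k=107/400
L,R_=plane(S,px((97,558-300+0),325,250,k),57),plane(S,px((205,562-300),325,250,k),57)
# prong outer tip corners on scene and side
print("tips scene",L,R_)
for nm,q in dict(tailtopR=(458-400,440-300),prongNear=(716-400,402-300),prongFar=(678-400,358-300),).items(): print(nm,plane(D,px(q,295,148),57))
for nm,q in dict(headL=(112,455-300),headR=(213,472-300)).items(): print(nm,plane(S,px(q,325,250,k),57))
E
```

```text
cap (array([ 632.1, -217.1,  180.9]), [np.float64(2.592761419825755), np.float64(2.592761419825553)])
edge [ 695.8 -234.4    0. ] [ 608.  -115.4    0. ] 147.94377811847247 2.2069232252746755
tips scene [751.1 196.1  57. ] [719.9 261.5  57. ]
tailtopR [542.  179.3  57. ]
prongNear [741.7 191.6  57. ]
prongFar [725.9 249.   57. ]
headL [680.6 173.8  57. ]
headR [659.4 240.8  57. ]
```

Coarse poses are consistent: base edge 148 mm against 150, strainer yaw about 2.21 rad, origin about (617,-200). Moving to a hover along the nut axis for a close look.

Call:
send_rows([
  [[0.004,-0.036,0.006,0.05,0.037,0,1],[0.004,-0.036,0.006,0.05,0.037,0,1],[0.004,-0.036,0.006,0.05,0.037,0,1],[0.004,-0.036,0.006,0.05,0.037,0,1],[0.004,-0.036,0.006,0.05,0.037,0,1],[0.004,-0.036,0.006,0.05,0.037,0,1],[0.006,-0.036,0.006,0.051,0.037,0,1],[0,0,0,0,0,0,1],[0,0,0,0,0,0,1]],
])

```text
clock: 1.0
eef_pos: [654.8, -252.9, 288.7]
tcp_rot: [-2.87, -0.348, 1.521]
contact_force: [0.3, -0.1, -0.1]
opening: 1.003
grasp_force: 0.0
```

```bash
python3 - <<'E'
from h import *
from rig import sense, grab_frame
s=sense(); f=grab_frame("wrist"); pickle.dump((s,f),open("w1.pkl","wb"))
print(s["eef_pos"],s["tcp_rot"],s["qpos"],s["contact_force"],s["wrist_torque"]); print(f["mtx"],f["dist"],f["T_tool_cam"])
n=Ro.from_euler("xyz",s["tcp_rot"]).as_matrix()[:,2]; print("toolz",n)
cv2.imwrite("pics/w1.png",f["img"][:,:,::-1])
E
```

```text
[ 654.78208983 -252.93398178  288.71761144] [-2.87006145 -0.34750436  1.52087327] [-0.46075569  0.66311204  1.11285585  0.19834037  1.75632819 -0.46077011] [ 0.33801984 -0.14920215 -0.09097643] [-0.14753777 -0.10404147 -0.0673642 ]
[[327.73432886   0.         319.05122606]
 [  0.         327.73432886 198.4013503 ]
 [  0.           0.           1.        ]] [-0.02098544  0.          0.          0.          0.        ] [[ 2.44279744e-04 -9.63085579e-01 -2.69195297e-01  6.72634435e+01]
 [ 9.99999901e-01  3.35101078e-04 -2.91428924e-04 -1.38439834e+00]
 [ 3.70878628e-04 -2.69195200e-01  9.63085566e-01 -1.26218930e+02]
 [ 0.00000000e+00  0.00000000e+00  0.00000000e+00  1.00000000e+00]]
toolz [-0.25150099  0.34105043 -0.90577694]
```

View pics/w1.png

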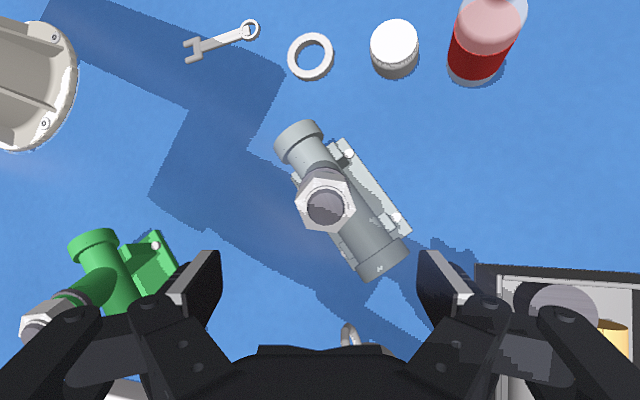

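The wrist view shows the nut's bright hex face around (328,200) with the dark cap at (326,207). The fingers are in the lower part, and the strainer's pipe runs from (298,140) to (380,262). I'll extract the hex corners and the base corners.

```bash
python3 - <<'E'
from h import *
s,f=pickle.load(open("w1.pkl","rb")); im=f["img"]
c=im[160:250,280:375]; hsv=cv2.cvtColor(c,cv2.COLOR_RGB2HSV)
for y in range(165,240,6): print(y," ".join("%3d"%im[y,x].mean() for x in range(288,370,4)))
cv2.imwrite("pics/w1c.png",cv2.resize(im[110:290,260:430,::-1],None,fx=3.3,fy=3.3,interpolation=cv2.INTER_CUBIC))
E
```

```text
165 161 142 172 185 194 203 129 131 128 124 115 101  95  83  83 139 222 215 214 156 154
171 156 156 134 172 188 130 158 148 144 131 130 145 151  85 145 149 219 213 215 215 129
177 117 176 210 129 122 149 152 162 141 143 143 148 144 144 132 136 149 220 214 213 213
183 113 113 144 125 154 166 226 230 238 228 230 228 227 230 247  96 126 153 141 214 213
189 110 111 105 155 216 231 222 240 184 113 110 225 221 240 231 213 128 105 152 151 190
195 110 110 141 241 233 216 111 131 160 154 155 156 115 169 196 229 138 132 114 153 152
201 112 110 255 243 215  97 154 150 148 151 149 146 146 142 211 227 221 143 134 107 154
207 117 112 150 231 236  71 104  96  95 145 145 144 139 141 165 168 231 141 144 136 117
213 118 117 116 166 202 108 103 104 105 103 106  97 120 139 169 229 235 147 149 143 135
219 122 118 119 115 182 180  86 107 107 103 107 101 105 154 180 163 156 154 151 147 138
225 122 124 125 121 132 178 178 181 189 120 149 188 181 181 138 146 152 154 155 149 146
231 123 122 122 124 124 124 121 116 111 135 181 182 183 119 135 141 147 151 153 157 148
237 122 123 124 122 122 122 123 123 119 119 120 152 148 143 122 135 142 147 150 155 156
```

View pics/w1c.png

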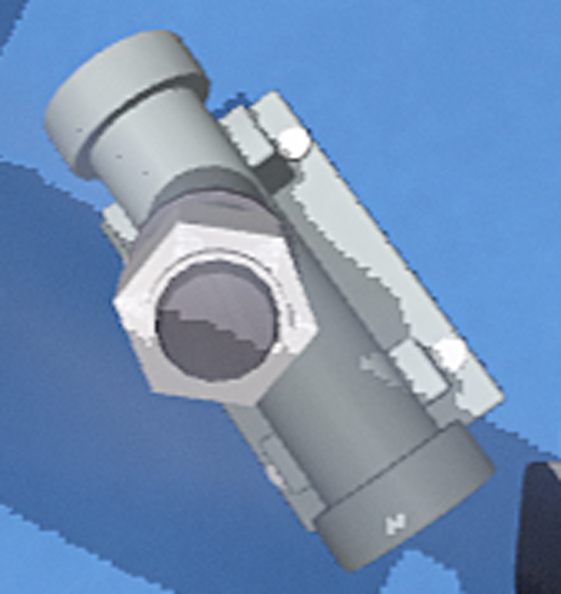

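```bash
cat >> h.py <<'E'
def onplane(f,p,P0,n,s=None):
    c,d=ray(f,p,s); return c+d*(n@(P0-c))/(n@d)
E
python3 - <<'E'
from h import *
np.set_printoptions(precision=2,suppress=True)
s,f=pickle.load(open("w1.pkl","rb"))
C=[(260+a/3.3,110+b/3.3) for a,b in [(177,223),(280,237),(317,328),(253,402),(153,391),(116,300)]]
cap=(260+217/3.3,110+320/3.3)
# bolts / base edge bottom-right corners: yaw from base edge at z~0
q=lambda a,b:(260+a/3.3,110+b/3.3)
e1,e2=plane(f,q(272,92),8,s),plane(f,q(503,398),8,s); print("base edge",e1,e2,np.linalg.norm(e1-e2),np.arctan2(*(e1-e2)[1::-1]))
b1,b2=plane(f,q(293,142),12,s),plane(f,q(453,353),12,s); print("bolts",b1,b2,np.arctan2(*(b1-b2)[1::-1]))
# pipe collar silhouettes: left/right edges -> direction
for psi in (2.2,2.207):
    n=np.array([-.4226*np.cos(psi),-.4226*np.sin(psi),.9063])
    for h in (0,):
        z=165.6+14*.9063; P0=np.array([0,0,0.]);
        m=np.mean(C,0); c0=plane(f,m,z,s)
        X=np.array([onplane(f,p,c0,n,s) for p in C]); ctr=X.mean(0)
        xl=np.array([np.cos(psi),np.sin(psi),0]); xt=xl-n*(n@xl); xt/=np.linalg.norm(xt); yt=np.cross(n,xt)
        V=X-ctr; print("psi",psi,"ctr",ctr,"r",np.linalg.norm(V,axis=1),"ang",np.degrees(np.arctan2(V@yt,V@xt))%60)
        print(" nut mid",ctr-14*n," AF",[np.linalg.norm((X[i]+X[(i+1)%6]-X[(i+3)%6]-X[(i+4)%6])/2) for i in range(3)])
        cc=ctr+11*n; print(" cap pred",proj(f,cc,s),"seen",cap)
sc=pickle.load(open("fr0.pkl","rb"))
print("triang scene+side+wrist cap top", tri(ray(sc["scene"],(232,191.5)),ray(sc["side"],(376.5,254.5)),ray(f,cap,s)))
E
```

```text
base edge [ 605.95 -119.09    8.  ] [ 697.58 -236.88    8.  ] 149.23313665945383 2.2318930976345923
bolts [ 615.89 -140.43   12.  ] [ 679.15 -220.98   12.  ] 2.2365304871122205
psi 2.2 ctr [ 628.08 -218.74  178.18] r [23.92 23.9  24.2  23.84 24.45 23.84] ang [46.22 45.78 46.06 46.18 45.7  45.13]
 nut mid [ 624.6  -213.95  165.5 ]  AF [np.float64(41.52160063387912), np.float64(41.707967406024856), np.float64(41.60572134858517)]
 cap pred [[325.68 209.64]] seen (325.75757575757575, 206.96969696969697)
psi 2.207 ctr [ 628.08 -218.74  178.19] r [23.92 23.89 24.2  23.83 24.43 23.84] ang [45.87 45.38 45.66 45.81 45.3  44.73]
 nut mid [ 624.57 -213.98  165.5 ]  AF [np.float64(41.49588574885731), np.float64(41.69640419795372), np.float64(41.612412276587804)]
 cap pred [[325.72 209.62]] seen (325.75757575757575, 206.96969696969697)
triang scene+side+wrist cap top (array([ 629.4 , -219.25,  179.67]), [np.float64(2.368315357546729), np.float64(2.4579245735669613), np.float64(1.0345763493775455)])
```

```bash
cat >> h.py <<'E'
psi=2.234; N0=np.array([624.3,-214.5,165.6])
n=np.array([-.42262*np.cos(psi),-.42262*np.sin(psi),.90631])
xt=np.array([np.cos(psi),np.sin(psi),0]); xt=xt-n*(n@xt); xt/=np.linalg.norm(xt); yt=np.cross(n,xt)
def toolstate(s):
    W=Ro.from_euler("xyz",s["tcp_rot"]).as_matrix(); p=np.array(s["eef_pos"])-N0
    return W,dict(axial=p@n,xt=p@xt,yt=p@yt,tilt=np.degrees(np.arccos(-W[:,2]@n)),yang=np.degrees(np.arctan2(W[:,1]@yt,W[:,1]@xt)),q6=s["qpos"][5],Tn=np.array(s["wrist_torque"])@n,F=np.linalg.norm(s["contact_force"]))
def goal(s,pos,zdir,yang):
    """shift (mm) and rotvec to reach TCP pos with tool z=zdir, tool y at angle yang (deg) about nut axis"""
    W,_=toolstate(s); a=np.radians(yang); y=np.cos(a)*xt+np.sin(a)*yt; y=y-zdir*(y@zdir); y/=np.linalg.norm(y)
    G=np.column_stack([np.cross(y,zdir),y,zdir]); return pos-np.array(s["eef_pos"]),Ro.from_matrix(G@W.T).as_rotvec()
E
python3 - <<'E'
from h import *
np.set_printoptions(precision=4,suppress=True)
s,f=pickle.load(open("w1.pkl","rb"))
print(toolstate(s)[1],"n",n,"xt",xt,"yt",yt)
for fl in (14.2,74.2,-45.8,-105.8,134.2): print(fl,goal(s,N0+7*n,-n,fl))
E
```

```text
{'axial': np.float64(132.3135146598384), 'xt': np.float64(7.575029207667818), 'yt': np.float64(-0.3589454538368866), 'tilt': np.float64(0.6643517380088746), 'yang': np.float64(-127.96438109386493), 'q6': np.float64(-0.4607701127873553), 'Tn': np.float64(-0.06479035467533242), 'F': np.float64(0.38051991325637374)} n [ 0.2602 -0.333   0.9063] xt [-0.558   0.7142  0.4226] yt [-0.788  -0.6156 -0.    ]
14.2 (array([ -28.6608,   36.1027, -116.7734]), array([ 0.6316, -0.833 ,  2.2502]))
74.2 (array([ -28.6608,   36.1027, -116.7734]), array([-0.7068,  0.9306, -2.4947]))
-45.8 (array([ -28.6608,   36.1027, -116.7734]), array([ 0.3608, -0.477 ,  1.3034]))
-105.8 (array([ -28.6608,   36.1027, -116.7734]), array([ 0.0916, -0.1227,  0.3554]))
134.2 (array([ -28.6608,   36.1027, -116.7734]), array([-0.4424,  0.5813, -1.5435]))
```

Call:
send_rows([
  [[0.001,-0.0014,-0.0008,0.023,-0.031,0.089,1],[0.001,-0.0014,-0.0008,0.023,-0.031,0.089,1],[0.001,-0.0014,-0.0008,0.023,-0.031,0.089,1],[0.001,-0.0014,-0.0008,0.023,-0.03,0.089,1],[-0.0065,0.0083,-0.0227,0,0,0,1],[-0.0065,0.0083,-0.0227,0,0,0,1],[0,0,0,0,0,0,1]],
])

```text
clock: 1.75
eef_pos: [644.2, -237.8, 239.5]
tcp_rot: [-3.014, -0.422, 1.935]
contact_force: [-0.4, 0.5, -0.1]
opening: 1.003
grasp_force: 0.0
```

```bash
python3 - <<'E'
from h import *
from rig import sense, grab_frame
np.set_printoptions(precision=4,suppress=True)
s=sense(); f=grab_frame("wrist"); pickle.dump((s,f),open("w2.pkl","wb"))
print(toolstate(s)[1]); print(goal(s,N0+7*n,-n,-105.8))
h0=proj(f,[N0+14*n+24.25*(np.cos(np.radians(44.2+60*k))*xt+np.sin(np.radians(44.2+60*k))*yt) for k in range(6)],s); print(h0)
im=f["img"][:,:,::-1].copy(); u,v=h0.mean(0).astype(int)
c=cv2.resize(im[v-55:v+75,u-75:u+75],None,fx=4,fy=4,interpolation=cv2.INTER_CUBIC)
for p in h0: cv2.drawMarker(c,(int((p[0]-u+75)*4),int((p[1]-v+55)*4)),(0,0,255),0,12,1)
print(u-75,v-55); cv2.imwrite("pics/w2c.png",c)
E
```

```text
{'axial': np.float64(79.87735132108578), 'xt': np.float64(3.5394212118575674), 'yt': np.float64(-1.3262875577782882), 'tilt': np.float64(0.19646804626193085), 'yang': np.float64(-105.56415719204807), 'q6': np.float64(-0.8574824528972456), 'Tn': np.float64(0.029938222939919153), 'F': np.float64(0.6387789100242278)}
(array([-18.0318,  20.9263, -67.5448]), array([-0.0022, -0.0025, -0.0048]))
[[287.4727 207.6309]
 [288.3015 244.2179]
 [321.32   261.8454]
 [354.5915 244.5844]
 [355.9212 207.9927]
 [321.8204 188.6086]]
246 170
```

View pics/w2c.png

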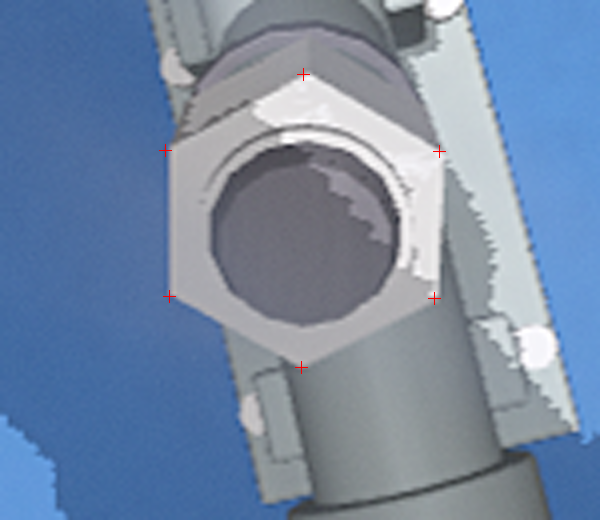

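The predicted hex corners (red crosses) coincide with the seen ones within about 0.5 mm and about 1 deg. Descending and gripping lightly.

Call:
send_rows([
  [[0.0009,-0.0033,-0.0015,0,0,0,1],[-0.005,0.0062,-0.0165,0,0,0,1],[-0.005,0.0062,-0.0165,0,0,0,1],[-0.0045,0.006,-0.0165,0,0,0,1],[-0.0045,0.0059,-0.0166,0,0,0,1],[0,0,0,0,0,0,1],[0,0,0,0,0,0,1]],
])

```text
clock: 2.5
eef_pos: [628.7, -220.5, 175.3]
tcp_rot: [-3.019, -0.417, 1.935]
contact_force: [-0.1, 0.9, 1.2]
opening: 0.993
grasp_force: 0.0
```

```bash
cat > st.py <<'E'
from h import *
from rig import sense
np.set_printoptions(precision=4,suppress=True)
s=sense(); print({k:round(float(v),3) for k,v in toolstate(s)[1].items()},"F",s["contact_force"],"open",s["opening"],"g",s["grasp_force"],"t",s["clock"])
E
python3 st.py; python3 -c "
from st import *
print(goal(s,N0+7*n,-n,-105.8))"
```

```text
{'axial': 11.96, 'xt': -2.647, 'yt': 0.196, 'tilt': 0.072, 'yang': -105.617, 'q6': -0.871, 'Tn': -0.017, 'F': 1.516} F [-0.0979  0.8861  1.226 ] open 0.9930273048431117 g 0.0 t 2.5
{'axial': 11.96, 'xt': -2.647, 'yt': 0.196, 'tilt': 0.072, 'yang': -105.617, 'q6': -0.871, 'Tn': -0.017, 'F': 1.516} F [-0.0979  0.8861  1.226 ] open 0.9930273048431117 g 0.0 t 2.5
(array([-2.6125,  3.6628, -3.3765]), array([ 0.0005,  0.0033, -0.0024]))
```

Call:
send_rows([
  [[-0.0026,0.0037,-0.0034,0,0,0,1],[0,0,0,0,0,0,1],[0,0,0,0,0,0,-0.2],[0,0,0,0,0,0,-0.2],[0,0,0,0,0,0,-0.2],[0,0,0,0,0,0,-0.2]],
], grip_force=40)

```text
clock: 3.1
eef_pos: [627.5, -215.9, 171.4]
tcp_rot: [-3.023, -0.417, 1.935]
contact_force: [7.0, 1.6, 2.0]
opening: 0.481
grasp_force: 44.0
```

```bash
python3 st.py
```

```text
{'axial': 6.54, 'xt': -0.356, 'yt': -1.7, 'tilt': 0.326, 'yang': -105.604, 'q6': -0.871, 'Tn': -0.187, 'F': 7.446} F [6.9707 1.6332 2.047 ] open 0.48142237781091557 g 44.03884381055832 t 3.1
```

Gripped: opening 0.48 is about 41 mm, which matches the flats. Now turning clockwise.

Call:
send_rows([
  [[0.001,0.0007,0,-0.0312,0.04,-0.1088,-0.2],[0,0,0,-0.0312,0.04,-0.1088,-0.2],[0,0,0,-0.0312,0.04,-0.1088,-0.2],[0,0,0,-0.0312,0.04,-0.1088,-0.2],[0,0,0,-0.0312,0.04,-0.1088,-0.2],[0,0,0,-0.0312,0.04,-0.1088,-0.2],[0,0,0,0,0,0,-0.2]],
])

```text
clock: 3.8
eef_pos: [627.1, -215.9, 171.5]
tcp_rot: [-2.772, -0.232, 1.195]
contact_force: [2.9, -0.4, 4.9]
opening: 0.484
grasp_force: 44.3
```

```bash
python3 st.py
```

```text
{'axial': 6.519, 'xt': -0.057, 'yt': -1.395, 'tilt': 0.087, 'yang': -146.999, 'q6': -0.147, 'Tn': -0.196, 'F': 5.651} F [ 2.8578 -0.3502  4.8629] open 0.4842191698642621 g 44.34417941607535 t 3.8
```

Call:
send_rows([
  [[0,0,0,-0.0312,0.04,-0.1088,-0.2],[0,0,0,-0.0312,0.04,-0.1088,-0.2],[0,0,0,-0.0312,0.04,-0.1088,-0.2],[0,0,0,-0.0312,0.04,-0.1088,-0.2],[0,0,0,-0.0312,0.04,-0.1088,-0.2],[0,0,0,-0.0312,0.04,-0.1088,-0.2],[0,0,0,-0.0312,0.04,-0.1088,-0.2],[0,0,0,-0.0312,0.04,-0.1088,-0.2],[0,0,0,-0.0312,0.04,-0.1088,-0.2]],
])

```text
clock: 4.7
eef_pos: [626.7, -215.4, 171.8]
tcp_rot: [-2.754, 0.205, 0.2]
contact_force: [0.9, 1.5, 6.7]
opening: 0.482
grasp_force: 43.6
```

```bash
python3 st.py
```

```text
{'axial': 6.477, 'xt': 0.668, 'yt': -1.34, 'tilt': nan, 'yang': 151.176, 'q6': 0.932, 'Tn': 0.24, 'F': 6.946} F [0.9009 1.4889 6.7244] open 0.4824377555773962 g 43.58755976893008 t 4.7h.py:26: RuntimeWarning: invalid value encountered in arccos
  return W,dict(axial=p@n,xt=p@xt,yt=p@yt,tilt=np.degrees(np.arccos(-W[:,2]@n)),yang=np.degrees(np.arctan2(W[:,1]@yt,W[:,1]@xt)),q6=s["qpos"][5],Tn=np.array(s["wrist_torque"])@n,F=np.linalg.norm(s["contact_force"]))
```

Call:
send_rows([
  [[0,0,0,-0.013,0.0167,-0.0453,-0.2],[0,0,0,-0.013,0.0167,-0.0453,-0.2],[0,0,0,-0.013,0.0167,-0.0453,-0.2],[0,0,0,-0.013,0.0167,-0.0453,-0.2],[0,0,0,-0.013,0.0167,-0.0453,-0.2],[0,0,0,-0.0065,0.0083,-0.0227,-0.2]],
])

```text
clock: 5.3
eef_pos: [626.7, -215.2, 171.8]
tcp_rot: [-2.819, 0.3, -0.063]
contact_force: [0.5, 1.2, 8.0]
opening: 0.482
grasp_force: 43.6
```

```bash
python3 st.py 2>/dev/null
```

```text
{'axial': 6.498, 'xt': 0.845, 'yt': -1.464, 'tilt': nan, 'yang': 135.599, 'q6': 1.204, 'Tn': 0.179, 'F': 8.065} F [0.5351 1.2349 7.9522] open 0.48205799720304876 g 43.58578369952738 t 5.3
```

Call:
send_rows([
  [[0,0,0,-0.0065,0.0083,-0.0227,-0.2],[0,0,0,-0.0065,0.0083,-0.0227,-0.2],[0,0,0,-0.0065,0.0083,-0.0227,-0.2],[0,0,0,-0.0065,0.0083,-0.0227,-0.2]],
])

```text
clock: 5.7
eef_pos: [626.7, -215.1, 171.9]
tcp_rot: [-2.85, 0.33, -0.162]
contact_force: [0.5, 2.1, 7.8]
opening: 0.488
grasp_force: 43.6
```

```bash
python3 st.py 2>/dev/null
```

```text
{'axial': 6.508, 'xt': 0.864, 'yt': -1.476, 'tilt': nan, 'yang': 129.912, 'q6': 1.303, 'Tn': 0.202, 'F': 8.129} F [0.5135 2.1252 7.8292] open 0.4882380957293003 g 43.591149961575866 t 5.7
```

Call:
send_rows([
  [[0,0,0,-0.0052,0.0067,-0.0181,-0.2],[0,0,0,-0.0052,0.0067,-0.0181,-0.2]],
])

```text
clock: 5.9
eef_pos: [626.7, -215.1, 171.8]
tcp_rot: [-2.863, 0.342, -0.203]
contact_force: [0.2, 2.3, 7.5]
opening: 0.481
grasp_force: 43.6
```

```bash
python3 st.py 2>/dev/null
```

```text
{'axial': 6.476, 'xt': 0.892, 'yt': -1.5, 'tilt': nan, 'yang': 127.635, 'q6': 1.343, 'Tn': 0.159, 'F': 7.858} F [0.192  2.3332 7.5015] open 0.48128260135891604 g 43.59122673980892 t 5.9
```

Call:
send_rows([
  [[0,0,0,-0.0052,0.0067,-0.0181,-0.2],[0,0,0,-0.0052,0.0067,-0.0181,-0.2]],
])

```text
clock: 6.1
eef_pos: [626.6, -215.0, 171.9]
tcp_rot: [-2.877, 0.352, -0.242]
contact_force: [0.8, 1.8, 9.0]
opening: 0.483
grasp_force: 42.7
```

```bash
python3 st.py 2>/dev/null
```

```text
{'axial': 6.479, 'xt': 1.019, 'yt': -1.451, 'tilt': nan, 'yang': 125.406, 'q6': 1.382, 'Tn': 1.258, 'F': 9.229} F [0.8234 1.8384 9.0067] open 0.4829484857444632 g 42.707827468402684 t 6.1
```

Torque jumped from 0.2 to 1.26 N m after 2.25 rad, so the nut is seated hand-tight. That agrees with the initial angle estimate of 0.28 rad run down at the start. Releasing and backing off along the axis.

Call:
send_rows([
  [[0,0,0,0,0,0,1],[0,0,0,0,0,0,1],[0,0,0,0,0,0,1],[0,0,0,0,0,0,1],[0,0,0,0,0,0,1]],
])

```text
clock: 6.6
eef_pos: [626.2, -215.7, 170.5]
tcp_rot: [-2.88, 0.354, -0.247]
contact_force: [0.6, 0.7, -0.0]
opening: 0.998
grasp_force: 0.0
```

```bash
python3 st.py 2>/dev/null; python3 -c "
from h import *
from rig import sense
s=sense(); print(s['eef_pos'],s['tcp_rot'],s['qpos'])"
```

```text
{'axial': 5.334, 'xt': 0.16, 'yt': -0.785, 'tilt': nan, 'yang': 125.133, 'q6': 1.386, 'Tn': 0.067, 'F': 0.887} F [ 0.5733  0.6754 -0.0318] open 0.9977804662282851 g 0.0 t 6.6
[ 626.21703736 -215.67874516  170.50235088] [-2.87954146  0.3539225  -0.24710013] [-0.42952935  0.68955267  1.32896094  0.19555182  1.51767058  1.38592471]
```

Call:
send_rows([
  [[0.0052,-0.0067,0.0181,0,0,0,1],[0.0104,-0.0133,0.0362,0,0,0,1],[0.0104,-0.0133,0.0362,0,0,0,1],[0,0,0,0,0,0,1]],
])

```text
clock: 7.0
eef_pos: [654.9, -251.2, 266.5]
tcp_rot: [-2.882, 0.345, -0.249]
contact_force: [0.4, -0.3, -0.1]
opening: 0.998
grasp_force: 0.0
```

```bash
python3 - <<'E' 2>/dev/null
from h import *
from rig import sense, grab_frame
np.set_printoptions(precision=4,suppress=True)
s=sense(); f=grab_frame("wrist"); pickle.dump((s,f),open("w3.pkl","wb"))
print(s["eef_pos"],toolstate(s)[1])
N1=N0+.5*xt-1.6*yt
h0=proj(f,[N1+14*n+24.25*(np.cos(np.radians(36+60*k))*xt+np.sin(np.radians(36+60*k))*yt) for k in range(6)],s); print(h0)
im=f["img"][:,:,::-1].copy(); u,v=h0.mean(0).astype(int)
c=cv2.resize(im[v-45:v+45,u-50:u+50],None,fx=6,fy=6,interpolation=cv2.INTER_CUBIC)
for p in h0: cv2.drawMarker(c,(int((p[0]-u+50.5)*6-.5),int((p[1]-v+45.5)*6-.5)),(0,0,255),0,12,1)
print(u-50,v-45); cv2.imwrite("pics/w3c.png",c)
E
```

```text
[ 654.934 -251.165  266.534] {'axial': np.float64(111.65866562709573), 'xt': np.float64(-0.6215935916524051), 'yt': np.float64(-1.5677203880145967), 'tilt': np.float64(0.4436123926798146), 'yang': np.float64(125.18159456674339), 'q6': np.float64(1.4012470668648647), 'Tn': np.float64(0.03762333180528474), 'F': np.float64(0.5240890604870366)}
[[316.5991 238.3283]
 [345.3367 222.297 ]
 [345.5778 189.7363]
 [315.4823 173.2042]
 [285.9793 190.58  ]
 [287.336  223.1064]]
266 161
```

View pics/w3c.png

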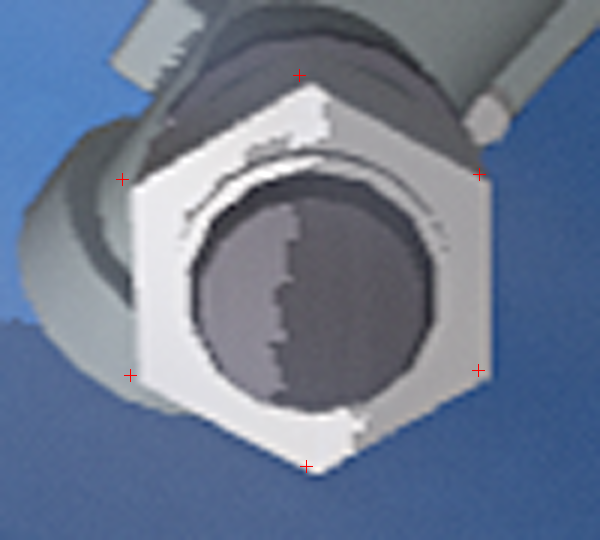

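The nut's vertical edges line up with the image axis, so the flats match the current tool yaw within about 0.5 deg. Next: above the wrench rest.

```bash
python3 - <<'E' 2>/dev/null
from h import *
from rig import sense
np.set_printoptions(precision=4,suppress=True)
s=sense(); W=toolstate(s)[0]; a=-1.32
y=np.array([np.cos(a),np.sin(a),0]); z=np.array([0,0,-1.]); G=np.column_stack([np.cross(y,z),y,z])
print(np.array([615,185,215])-s["eef_pos"],Ro.from_matrix(G@W.T).as_rotvec())
E
```

```text
[-38.7336 435.1436 -48.7828] [-0.2609 -0.3511  0.5366]
```

Call:
send_rows([
  [[-0.004,0.045,0,-0.026,-0.035,0.0537,1],[-0.004,0.045,0,-0.026,-0.035,0.0537,1],[-0.004,0.045,0,-0.026,-0.035,0.0537,1],[-0.004,0.045,0,-0.026,-0.035,0.0537,1],[-0.004,0.045,0,-0.026,-0.035,0.0537,1],[-0.004,0.045,-0.01,-0.026,-0.035,0.0537,1],[-0.004,0.045,-0.01,-0.026,-0.035,0.0537,1],[-0.004,0.04,-0.01,-0.026,-0.035,0.0537,1],[-0.004,0.04,-0.01,-0.026,-0.035,0.0537,1],[-0.003,0.04,-0.009,-0.027,-0.036,0.0533,1]],
])

```text
clock: 8.05
eef_pos: [611.7, 187.6, 210.6]
tcp_rot: [3.141, 0.006, 0.253]
contact_force: [0.9, -0.4, 0.2]
opening: 1.001
grasp_force: 0.0
```

Call:
send_rows([
  [[0,0,0,0,0,0,1],[0,0,0,0,0,0,1]],
])

```text
clock: 8.25
eef_pos: [611.9, 187.0, 211.0]
tcp_rot: [-3.141, 0.008, 0.253]
contact_force: [-0.9, -0.1, 0.1]
opening: 1.001
grasp_force: 0.0
```

```bash
python3 - <<'E' 2>/dev/null
from h import *
from rig import sense, grab_frame
s=sense(); f=grab_frame("wrist"); pickle.dump((s,f),open("w4.pkl","wb"))
print(s["eef_pos"],s["tcp_rot"],s["qpos"],s["contact_force"])
cv2.imwrite("pics/w4.png",cv2.resize(f["img"][:,:,::-1],(800,500),interpolation=cv2.INTER_CUBIC))
E
```

```text
[611.86475922 186.9891986  210.97715077] [-3.14127994  0.0081558   0.25261727] [2.93916474e-01 4.14976092e-01 1.62871607e+00 7.26201310e-04
 1.10603653e+00 1.61176868e+00] [-0.93540795 -0.0946329   0.08826629]
```

View pics/w4.png

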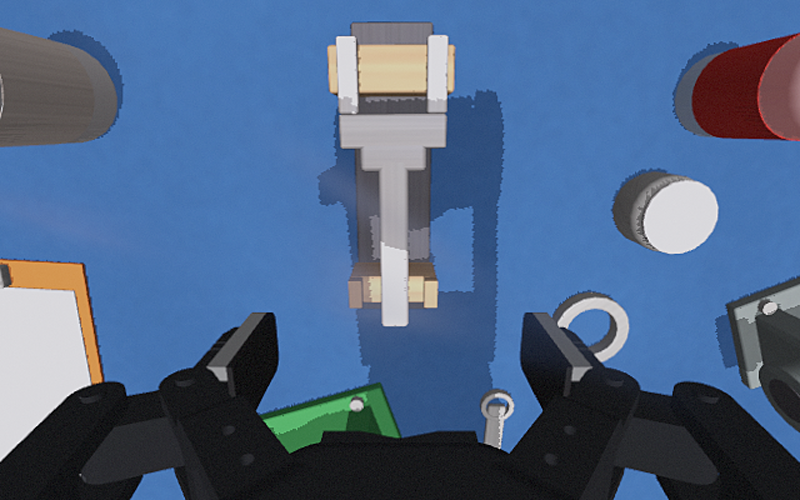

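The wrench lies straight up the picture. The tail corners are at (382,326) and (408,327), the prong tips at about (338–356,37) and (429–448,36), and the head back at y about 147. Computing its pose.

```bash
python3 - <<'E' 2>/dev/null
from h import *
np.set_printoptions(precision=3,suppress=True)
s,f=pickle.load(open("w4.pkl","rb")); k=1.25
P={m:plane(f,(a/k,b/k),57,s) for m,(a,b) in dict(tailL=(382,326),tailR=(408,327),hL=(380.5,170),hR=(408,170),tipL=(338,37),tipR=(448,36),tipLi=(356,38),tipRi=(429,37),headL=(341,147),headR=(446,147)).items()}
for m,v in P.items(): print(m,v)
tail=(P["tailL"]+P["tailR"])/2; hd=(P["hL"]+P["hR"])/2; tip=(P["tipL"]+P["tipR"])/2
print("len",np.linalg.norm(tip-tail),"w handle",np.linalg.norm(P["tailL"]-P["tailR"]),np.linalg.norm(P["hL"]-P["hR"]),"head",np.linalg.norm(P["headL"]-P["headR"]),np.linalg.norm(P["tipL"]-P["tipR"]),"gap",np.linalg.norm(P["tipLi"]-P["tipRi"]))
for a,b in ((tail,hd),(tail,tip)): d=b-a; print("yaw",np.arctan2(d[1],d[0]))
d=(tip-tail)/np.linalg.norm(tip-tail); g=tail+d*(84); print("grip",g, tip-20*d-96*d)
E
```

```text
tailL [537.216 179.99   57.   ]
tailR [541.313 160.841  57.   ]
hL [649.385 208.681  57.   ]
hR [654.024 190.737  57.   ]
tipL [722.252 253.84   57.   ]
tipR [739.904 187.768  57.   ]
tipLi [724.472 242.861  57.   ]
tipRi [736.377 199.044  57.   ]
headL [657.498 237.702  57.   ]
headR [674.952 170.169  57.   ]
len 198.3218101551015 w handle 19.582778131125306 18.534191875288847 head 69.75180606730788 68.38858773224004 gap 45.40525075739728
yaw 0.254860260130085
yaw 0.25689143907607226
grip [620.508 191.758  57.   ] [618.885 191.331  57.   ]
```

Length 198 mm, handle 19.6 and head 70 match the wrench. Yaw 0.256, grip point about (619.7,191.5). Descending.

Call:
send_rows([
  [[0.0078,0.0045,-0.03,0,0,0.003,1],[0,0,-0.035,0,0.004,0,1],[0,0,-0.035,0,0.004,0,1],[0,0,-0.03,0,0,0,1],[0,0,-0.02,0,0,0,1],[0,0,0,0,0,0,1],[0,0,0,0,0,0,1]],
])

```text
clock: 9.0
eef_pos: [621.5, 189.3, 62.4]
tcp_rot: [-3.139, 0.014, 0.251]
contact_force: [-0.3, -0.4, -0.5]
opening: 1.003
grasp_force: 0.0
```

```bash
python3 -c "
from rig import sense
s=sense(); print(s['eef_pos'],s['tcp_rot'],s['contact_force'])"
```

```text
[621.52647049 189.27145181  62.42006379] [-3.13915964  0.01395634  0.25112608] [-0.34300552 -0.37776303 -0.46269947]
```

Call:
send_rows([
  [[-0.0018,0.0022,-0.0124,0,-0.014,0.005,1],[0,0,0,0,0,0,1],[0,0,0,0,0,0,-0.9],[0,0,0,0,0,0,-0.9],[0,0,0,0,0,0,-0.9],[0,0,0,0,0,0,-0.9],[0,0,0,0,0,0,-0.9],[0,0,0,0,0,0,-0.9]],
], grip_force=90)

```text
clock: 9.8
eef_pos: [619.6, 192.9, 50.4]
tcp_rot: [3.141, -0.001, 0.258]
contact_force: [-0.7, -0.3, 5.6]
opening: 0.215
grasp_force: 88.4
```

```bash
python3 -c "
from rig import sense
s=sense(); print(s['eef_pos'],s['tcp_rot'],s['contact_force'],s['wrist_torque'])"
```

```text
[619.61371167 192.93134519  50.40390977] [ 3.14053147e+00 -7.41268536e-04  2.58057152e-01] [-0.74496658 -0.26573751  5.61451713] [-0.03565273  0.20472823 -0.00661078]
```

Gripped the handle: opening 0.215 is about 18–20 mm. Lifting, and computing the pre-approach pose.

Call:
send_rows([
  [[0,0,0.02,0,0,0,-0.9],[0,0,0.035,0,0,0,-0.9],[0,0,0.04,0,0,0,-0.9],[0,0,0.04,0,0,0,-0.9],[0,0,0.04,0,0,0,-0.9],[0,0,0.035,0,0,0,-0.9],[0,0,0.02,0,0,0,-0.9],[0,0,0,0,0,0,-0.9]],
])

```text
clock: 10.6
eef_pos: [620.6, 193.2, 283.0]
tcp_rot: [3.141, -0.005, 0.258]
contact_force: [0.1, -0.1, -2.3]
opening: 0.214
grasp_force: 88.3
```

```bash
cat >> h.py <<'E'
c1=N0+.3*xt-1.2*yt
def wr(s,off,ax=0,th=35.4):
    """shift, rotvec to put the held wrench jaw at distance off from nut centre along handle dir"""
    a=np.radians(th); h=np.cos(a)*xt+np.sin(a)*yt
    return goal(s,c1+(96+off)*h+ax*n,-n,th+90)
E
python3 - <<'E' 2>/dev/null
from h import *
from rig import sense
np.set_printoptions(precision=4,suppress=True)
s=sense(); print(s["eef_pos"],s["tcp_rot"],s["qpos"]); print(wr(s,65,50)); print(wr(s,65,0))
fr=pickle.load(open("fr0.pkl","rb")); print("green nuts",tri(ray(fr["scene"],(248,104)),ray(fr["side"],(246,328))),tri(ray(fr["scene"],(412,185)),ray(fr["side"],(252,155))))
E
```

```text
[620.6254 193.2454 283.0064] [ 3.1407 -0.0053  0.2581] [ 0.3001  0.3603  1.5436 -0.0012  1.2324  1.6132]
(array([-129.2572, -387.1346,  -16.5011]), array([ 0.2626,  0.3613, -0.5383]))
(array([-142.2664, -370.4829,  -61.8166]), array([ 0.2626,  0.3613, -0.5383]))
green nuts (array([ 343.6556, -351.9843,  177.3364]), [np.float64(2.6919579998536785), np.float64(2.691957999853731)]) (array([383.3697, 191.6779, 171.4827]), [np.float64(1.3355307424600253), np.float64(1.3355307424599618)])
```

Call:
send_rows([
  [[-0.0129,-0.0387,-0.0016,0.0263,0.0361,-0.0538,-0.9],[-0.0129,-0.0387,-0.0016,0.0263,0.0361,-0.0538,-0.9],[-0.0129,-0.0387,-0.0016,0.0263,0.0361,-0.0538,-0.9],[-0.0129,-0.0387,-0.0016,0.0263,0.0361,-0.0538,-0.9],[-0.0129,-0.0387,-0.0016,0.0263,0.0361,-0.0538,-0.9],[-0.0129,-0.0387,-0.0016,0.0263,0.0361,-0.0538,-0.9],[-0.0129,-0.0387,-0.0016,0.0263,0.0361,-0.0538,-0.9],[-0.0129,-0.0387,-0.0016,0.0263,0.0361,-0.0538,-0.9],[-0.0129,-0.0387,-0.0016,0.0263,0.0361,-0.0538,-0.9],[-0.0129,-0.0387,-0.0016,0.0263,0.0361,-0.0538,-0.9]],
])

```text
clock: 11.6
eef_pos: [488.9, -195.4, 261.9]
tcp_rot: [-2.876, 0.36, -0.243]
contact_force: [1.2, 0.8, -1.6]
opening: 0.217
grasp_force: 88.4
```

Call:
send_rows([
  [[0,0,0,0,0,0,-0.9],[0,0,0,0,0,0,-0.9]],
])

```text
clock: 11.8
eef_pos: [489.5, -194.8, 261.8]
tcp_rot: [-2.876, 0.359, -0.243]
contact_force: [0.8, 1.1, -1.1]
opening: 0.214
grasp_force: 88.6
```

```bash
python3 st.py 2>/dev/null; python3 - <<'E' 2>/dev/null
from st import *
from rig import grab_frame
print(s["qpos"],wr(s,65,50),wr(s,65,0)); f=grab_frame("wrist"); pickle.dump((s,f),open("w5.pkl","wb"))
cv2.imwrite("pics/w5.png",cv2.resize(f["img"][:,:,::-1],(800,500)))
E
```

```text
{'axial': 45.58, 'xt': 129.971, 'yt': 94.126, 'tilt': 0.383, 'yang': 125.274, 'q6': 1.335, 'Tn': -0.007, 'F': 1.712} F [ 0.7889  1.0612 -1.0876] open 0.2137698811920242 g 88.61256837844849 t 11.8
{'axial': 45.58, 'xt': 129.971, 'yt': 94.126, 'tilt': 0.383, 'yang': 125.274, 'q6': 1.335, 'Tn': -0.007, 'F': 1.712} F [ 0.7889  1.0612 -1.0876] open 0.2137698811920242 g 88.61256837844849 t 11.8
[-0.4882  0.4099  1.5902  0.1729  1.5516  1.3346] (array([1.9009, 0.9141, 4.6677]), array([-0.003 , -0.0067,  0.0008])) (array([-11.1083,  17.5659, -40.6478]), array([-0.003 , -0.0067,  0.0008]))
```

View pics/w5.png

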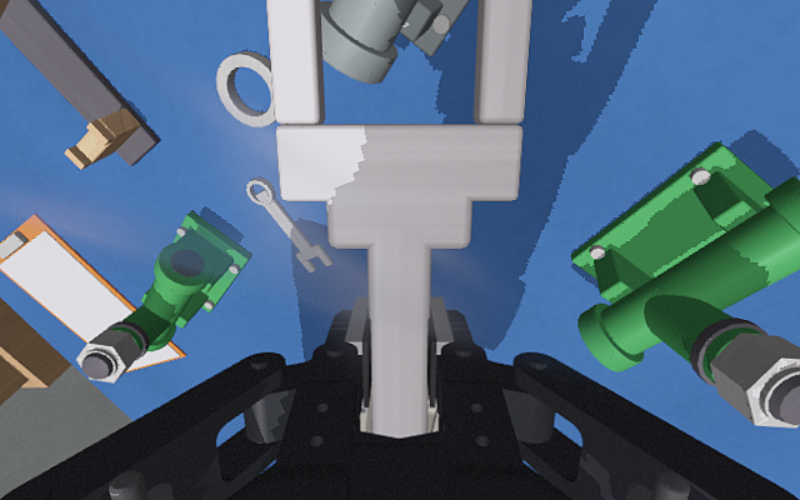

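The wrench is held straight along tool x, with the jaw gap at x 321–476 and the back edge at y 124. I'll check its offset in the hand.

```bash
python3 - <<'E' 2>/dev/null
from h import *
np.set_printoptions(precision=2,suppress=True)
s,f=pickle.load(open("w5.pkl","rb")); T=np.array(f["T_tool_cam"]); k=1.25
def tp(a,b,z=-6.6):
    q=cv2.undistortPoints(np.array([[(a/k,b/k)]]),f["mtx"],f["dist"])[0,0]; d=T[:3,:3]@np.array([q[0],q[1],1]); c=T[:3,3]; return c+d*(z-c[2])/d[2]
for m,p in dict(inL=(321,118),inR=(476,118),inL0=(320,10),inR0=(478,10),outL=(278,160),outR=(521,160),backmid=(398,124),headback=(398,198),hL=(370,300),hR=(430,300)).items(): print(m,tp(*p))
E
```

```text
inL [ 71.24 -20.49  -6.6 ]
inR [71.25 22.78 -6.6 ]
inL0 [ 98.44 -19.46  -6.6 ]
inR0 [98.46 22.02 -6.6 ]
outL [ 59.75 -33.4   -6.6 ]
outR [59.77 36.28 -6.6 ]
backmid [69.61  1.01 -6.6 ]
headback [48.78  1.   -6.6 ]
hL [16.59 -7.81 -6.6 ]
hR [16.59 11.05 -6.6 ]
```

Call:
send_rows([
  [[-0.0037,0.006,-0.0135,-0.001,-0.002,0.0003,-0.9],[-0.0037,0.006,-0.0135,-0.001,-0.002,0.0003,-0.9],[-0.0036,0.006,-0.0135,-0.001,-0.003,0.0002,-0.9],[0,0,0,0,0,0,-0.9],[0,0,0,0,0,0,-0.9]],
])

```text
clock: 12.35
eef_pos: [479.5, -175.2, 223.4]
tcp_rot: [-2.878, 0.349, -0.239]
contact_force: [0.6, -0.1, -1.5]
opening: 0.215
grasp_force: 88.6
```

```bash
sed -i 's/^c1=.*/c1=N0+.56*xt-1.56*yt/' h.py; python3 - <<'E' 2>/dev/null
from st import *
print(wr(s,65,1),wr(s,0,1))
E
```

```text
{'axial': 1.657, 'xt': 133.283, 'yt': 89.871, 'tilt': 0.043, 'yang': 125.647, 'q6': 1.331, 'Tn': 0.014, 'F': 1.614} F [ 0.6385 -0.1004 -1.4788] open 0.21450496309349093 g 88.56431365013123 t 12.35
(array([-0.7859, -1.9725, -1.2239]), array([ 0.0011,  0.0024, -0.0042])) (array([ 58.4486, -16.6317, -23.6157]), array([ 0.0011,  0.0024, -0.0042]))
```

Call:
send_rows([
  [[-0.0008,-0.002,-0.0012,0.001,0.002,-0.004,-0.9],[0,0,0,0,0,0,-0.9],[0.0106,-0.0026,-0.004,0,0,0,-0.9],[0.0106,-0.0026,-0.004,0,0,0,-0.9],[0.0106,-0.0026,-0.004,0,0,0,-0.9],[0,0,0,0,0,0,-0.9]],
])

```text
clock: 12.95
eef_pos: [511.8, -186.4, 209.1]
tcp_rot: [-2.878, 0.351, -0.244]
contact_force: [0.7, -0.8, -2.6]
opening: 0.216
grasp_force: 88.6
```

```bash
python3 - <<'E' 2>/dev/null
from st import *
print(wr(s,30,1),wr(s,0,1))
E
```

```text
{'axial': 0.767, 'xt': 101.276, 'yt': 71.354, 'tilt': nan, 'yang': 125.325, 'q6': 1.342, 'Tn': -0.009, 'F': 2.805} F [ 0.6663 -0.7695 -2.6137] open 0.21584130981246655 g 88.64464044570923 t 12.95
(array([-1.1096,  1.2968,  1.0528]), array([0.0001, 0.0007, 0.0017])) (array([26.2294, -5.4689, -9.2819]), array([0.0001, 0.0007, 0.0017]))
```

Call:
send_rows([
  [[0.0003,0.001,0.0003,0,0,0.0015,-0.9],[0.0065,-0.0016,-0.0024,0,0,0,-0.9],[0.0065,-0.0016,-0.0024,0,0,0,-0.9],[0.0065,-0.0016,-0.0024,0,0,0,-0.9],[0,0,0,0,0,0,-0.9]],
])

```text
clock: 13.45
eef_pos: [530.9, -190.0, 202.7]
tcp_rot: [-2.878, 0.351, -0.243]
contact_force: [-0.1, -0.1, -2.0]
opening: 0.218
grasp_force: 88.6
```

```bash
python3 - <<'E' 2>/dev/null
from st import *
print(wr(s,0,1))
E
```

```text
{'axial': 1.19, 'xt': 85.331, 'yt': 58.508, 'tilt': nan, 'yang': 125.405, 'q6': 1.349, 'Tn': -0.015, 'F': 2.021} F [-0.0592 -0.1374 -2.0156] open 0.21785039947251397 g 88.63151550292969 t 13.45
(array([ 7.0997, -1.8484, -2.9273]), array([0.0003, 0.0008, 0.0001]))
```

Call:
send_rows([
  [[0.0036,-0.0009,-0.0015,0,0,0,-0.9],[0.0035,-0.0009,-0.0014,0,0,0,-0.9],[0,0,0,0,0,0,-0.9]],
])

```text
clock: 13.75
eef_pos: [537.5, -191.7, 200.1]
tcp_rot: [-2.878, 0.351, -0.243]
contact_force: [-0.7, 0.3, -2.3]
opening: 0.212
grasp_force: 88.6
```

```bash
python3 - <<'E' 2>/dev/null
from st import *
from rig import grab_frame
print(wr(s,0,1))
f=grab_frame("wrist"); pickle.dump((s,f),open("w6.pkl","wb"))
cv2.imwrite("pics/w6.png",cv2.resize(f["img"][:160,200:440,::-1],(720,480),interpolation=cv2.INTER_CUBIC))
E
```

```text
{'axial': 1.071, 'xt': 79.283, 'yt': 54.338, 'tilt': nan, 'yang': 125.395, 'q6': 1.351, 'Tn': -0.052, 'F': 2.407} F [-0.6616  0.2544 -2.3003] open 0.2120200200687256 g 88.63129377365112 t 13.75
(array([ 0.47  , -0.1363, -0.2628]), array([0.0002, 0.0007, 0.0003]))
```

View pics/w6.png

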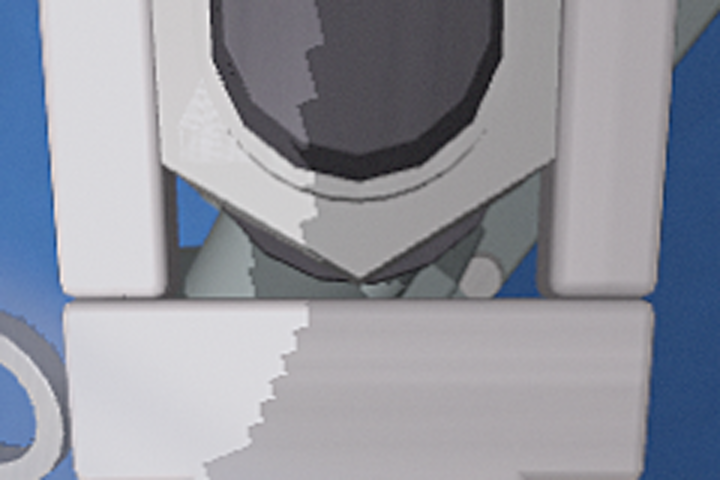

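The jaw sits fully around the nut: the corner points at (360,278) towards the closed back, and both prongs lie along the flats. Now computing the arc.

```bash
cat > arc.py <<'E'
from st import *
import sys
def arc(step,k,r=None):
    """rows of k cw steps about the nut axis from the present TCP pose"""
    p=np.array(s["eef_pos"])-c1; p=p-n*(n@p)
    for i in range(k):
        a=Ro.from_rotvec(-n*step*i).apply(p); b=Ro.from_rotvec(-n*step*(i+1)).apply(p); print(np.round((b-a)/1000,4),np.round(-n*step,4))
    print("th",np.degrees(np.arctan2(p@yt,p@xt)),"r",np.linalg.norm(p))
arc(float(sys.argv[1]),int(sys.argv[2]))
E
python3 arc.py .06 10 2>/dev/null
```

```text
{'axial': 1.065, 'xt': 79.5, 'yt': 54.475, 'tilt': nan, 'yang': 125.4, 'q6': 1.351, 'Tn': -0.028, 'F': 2.005} F [-0.3689  0.4315 -1.9227] open 0.21001904529623025 g 88.63151550292969 t 13.8
[0.002  0.0053 0.0014] [-0.0156  0.02   -0.0544]
[0.0023 0.0052 0.0012] [-0.0156  0.02   -0.0544]
[0.0026 0.0051 0.0011] [-0.0156  0.02   -0.0544]
[0.0029 0.0049 0.001 ] [-0.0156  0.02   -0.0544]
[0.0032 0.0048 0.0008] [-0.0156  0.02   -0.0544]
[0.0035 0.0046 0.0007] [-0.0156  0.02   -0.0544]
[0.0037 0.0044 0.0006] [-0.0156  0.02   -0.0544]
[0.004  0.0042 0.0004] [-0.0156  0.02   -0.0544]
[0.0042 0.004  0.0003] [-0.0156  0.02   -0.0544]
[0.0044 0.0038 0.0001] [-0.0156  0.02   -0.0544]
th 35.369030755705296 r 96.80602561197318
```

Call:
send_rows([
  [[0.002,0.0053,0.0014,-0.0156,0.02,-0.0544,-0.9],[0.0023,0.0052,0.0012,-0.0156,0.02,-0.0544,-0.9],[0.0026,0.0051,0.0011,-0.0156,0.02,-0.0544,-0.9],[0.0029,0.0049,0.001,-0.0156,0.02,-0.0544,-0.9],[0.0032,0.0048,0.0008,-0.0156,0.02,-0.0544,-0.9]],
], grip_force=110)

```text
clock: 14.3
eef_pos: [550.1, -167.8, 205.4]
tcp_rot: [-3.001, 0.411, -0.562]
contact_force: [0.5, -8.0, -6.1]
opening: 0.204
grasp_force: 110.8
```

```bash
python3 arc.py .06 6 2>/dev/null
```

```text
{'axial': 1.24, 'xt': 91.6, 'yt': 29.658, 'tilt': 0.181, 'yang': 108.108, 'q6': 1.691, 'Tn': 1.017, 'F': 10.095} F [ 0.5218 -8.0475 -6.072 ] open 0.20393403027068804 g 110.76504707336426 t 14.3
[0.0034 0.0046 0.0007] [-0.0156  0.02   -0.0544]
[0.0037 0.0044 0.0006] [-0.0156  0.02   -0.0544]
[0.0039 0.0042 0.0004] [-0.0156  0.02   -0.0544]
[0.0041 0.004  0.0003] [-0.0156  0.02   -0.0544]
[0.0043 0.0038 0.0001] [-0.0156  0.02   -0.0544]
[0.0045 0.0036 0.    ] [-0.0156  0.02   -0.0544]
th 18.92709965197562 r 96.24357767004237
```

The torque about the nut is about 1.7 N m and it turns as expected. Continuing.

Call:
send_rows([
  [[0.0034,0.0046,0.0007,-0.0156,0.02,-0.0544,-0.9],[0.0037,0.0044,0.0006,-0.0156,0.02,-0.0544,-0.9],[0.0039,0.0042,0.0004,-0.0156,0.02,-0.0544,-0.9],[0.0041,0.004,0.0003,-0.0156,0.02,-0.0544,-0.9]],
])

```text
clock: 14.7
eef_pos: [565.0, -150.4, 207.4]
tcp_rot: [-3.109, 0.432, -0.824]
contact_force: [-1.1, -7.3, -5.4]
opening: 0.213
grasp_force: 110.9
```

```bash
sed -i '$i print("nut torque",(np.cross((np.array(s["eef_pos"])-c1)/1000,s["contact_force"])+s["wrist_torque"])@n)' arc.py; python3 arc.py .03 6 2>/dev/null
```

```text
{'axial': 1.148, 'xt': 96.512, 'yt': 7.291, 'tilt': 0.144, 'yang': 94.358, 'q6': 1.96, 'Tn': 1.132, 'F': 9.108} F [-1.1452 -7.2662 -5.3701] open 0.21255131773797203 g 110.92025756835938 t 14.7
nut torque 1.70794706841434
[0.0021 0.0019 0.0001] [-0.0078  0.01   -0.0272]
[0.0022 0.0019 0.0001] [-0.0078  0.01   -0.0272]
[0.0023 0.0018 0.    ] [-0.0078  0.01   -0.0272]
[ 0.0023  0.0018 -0.    ] [-0.0078  0.01   -0.0272]
[ 0.0023  0.0017 -0.0001] [-0.0078  0.01   -0.0272]
[ 0.0024  0.0016 -0.0001] [-0.0078  0.01   -0.0272]
th 5.270149815134024 r 96.35947505252692
```

Call:
send_rows([
  [[0.0021,0.0019,0.0001,-0.0078,0.01,-0.0272,-0.9],[0.0022,0.0019,0.0001,-0.0078,0.01,-0.0272,-0.9],[0.0023,0.0018,0,-0.0078,0.01,-0.0272,-0.9]],
])

```text
clock: 15.0
eef_pos: [571.5, -144.9, 207.6]
tcp_rot: [3.133, 0.434, -0.922]
contact_force: [-1.8, -8.1, -5.2]
opening: 0.208
grasp_force: 110.9
```

```bash
python3 arc.py .02 6 2>/dev/null
```

```text
{'axial': 1.135, 'xt': 96.94, 'yt': -1.217, 'tilt': 0.137, 'yang': 89.274, 'q6': 2.059, 'Tn': 1.149, 'F': 9.761} F [-1.7648 -8.0774 -5.1874] open 0.20775670288240045 g 110.93684434890747 t 15.0
nut torque 1.7647526173530443
[ 0.0015  0.0012 -0.    ] [-0.0052  0.0067 -0.0181]
[ 0.0015  0.0011 -0.    ] [-0.0052  0.0067 -0.0181]
[ 0.0016  0.0011 -0.    ] [-0.0052  0.0067 -0.0181]
[ 0.0016  0.0011 -0.0001] [-0.0052  0.0067 -0.0181]
[ 0.0016  0.0011 -0.0001] [-0.0052  0.0067 -0.0181]
[ 0.0016  0.001  -0.0001] [-0.0052  0.0067 -0.0181]
th 0.20415017361556603 r 96.38080215153298
```

Call:
send_rows([
  [[0.0015,0.0012,0,-0.0052,0.0067,-0.0181,-0.9],[0.0015,0.0011,0,-0.0052,0.0067,-0.0181,-0.9]],
])

```text
clock: 15.2
eef_pos: [574.4, -142.6, 207.6]
tcp_rot: [3.115, 0.433, -0.965]
contact_force: [-1.7, -6.9, -3.9]
opening: 0.21
grasp_force: 111.0
```

```bash
python3 arc.py .02 4 2>/dev/null
```

```text
{'axial': 1.118, 'xt': 96.899, 'yt': -4.964, 'tilt': 0.135, 'yang': 87.007, 'q6': 2.103, 'Tn': 1.19, 'F': 8.089} F [-1.727  -6.8532 -3.9346] open 0.21002714892291097 g 111.0075044631958 t 15.2
nut torque 1.708468646227704
[ 0.0016  0.0011 -0.    ] [-0.0052  0.0067 -0.0181]
[ 0.0016  0.0011 -0.0001] [-0.0052  0.0067 -0.0181]
[ 0.0016  0.0011 -0.0001] [-0.0052  0.0067 -0.0181]
[ 0.0016  0.001  -0.0001] [-0.0052  0.0067 -0.0181]
th -2.02350093241364 r 96.39881514733015
```

Call:
send_rows([
  [[0.0016,0.0011,0,-0.0052,0.0067,-0.0181,-0.9],[0.0016,0.0011,-0.0001,-0.0052,0.0067,-0.0181,-0.9]],
])

```text
clock: 15.4
eef_pos: [577.5, -140.4, 207.5]
tcp_rot: [3.096, 0.432, -1.009]
contact_force: [-2.1, -6.6, -4.1]
opening: 0.207
grasp_force: 111.0
```

```bash
python3 arc.py .02 4 2>/dev/null
```

```text
{'axial': 1.121, 'xt': 96.725, 'yt': -8.761, 'tilt': 0.126, 'yang': 84.715, 'q6': 2.147, 'Tn': 1.181, 'F': 8.064} F [-2.1179 -6.6009 -4.1194] open 0.20678820177245613 g 110.95845580101013 t 15.4
nut torque 1.6942824406762373
[ 0.0016  0.0011 -0.0001] [-0.0052  0.0067 -0.0181]
[ 0.0016  0.001  -0.0001] [-0.0052  0.0067 -0.0181]
[ 0.0016  0.001  -0.0001] [-0.0052  0.0067 -0.0181]
[ 0.0017  0.001  -0.0001] [-0.0052  0.0067 -0.0181]
th -4.282580476409546 r 96.43453949846425
```

Call:
send_rows([
  [[0.0016,0.0011,-0.0001,-0.0052,0.0067,-0.0181,-0.9],[0.0016,0.001,-0.0001,-0.0052,0.0067,-0.0181,-0.9]],
])

```text
clock: 15.6
eef_pos: [580.7, -138.3, 207.3]
tcp_rot: [3.078, 0.43, -1.053]
contact_force: [-2.2, -6.6, -4.0]
opening: 0.209
grasp_force: 111.0
```

```bash
python3 arc.py .02 4 2>/dev/null
```

```text
{'axial': 1.06, 'xt': 96.39, 'yt': -12.585, 'tilt': 0.13, 'yang': 82.427, 'q6': 2.192, 'Tn': 1.262, 'F': 7.98} F [-2.2337 -6.5511 -3.971 ] open 0.2091726425661905 g 111.02581858634949 t 15.6
nut torque 1.7604962404281777
[ 0.0016  0.001  -0.0001] [-0.0052  0.0067 -0.0181]
[ 0.0017  0.001  -0.0001] [-0.0052  0.0067 -0.0181]
[ 0.0017  0.0009 -0.0001] [-0.0052  0.0067 -0.0181]
[ 0.0017  0.0009 -0.0001] [-0.0052  0.0067 -0.0181]
th -6.562673992992367 r 96.46192124591839
```

Call:
send_rows([
  [[0.0016,0.001,-0.0001,-0.0052,0.0067,-0.0181,-0.9],[0.0017,0.001,-0.0001,-0.0052,0.0067,-0.0181,-0.9]],
])

```text
clock: 15.8
eef_pos: [584.0, -136.3, 207.1]
tcp_rot: [3.06, 0.427, -1.097]
contact_force: [-2.1, -7.3, -4.4]
opening: 0.209
grasp_force: 111.0
```

```bash
python3 arc.py .02 4 2>/dev/null
```

```text
{'axial': 1.056, 'xt': 95.894, 'yt': -16.391, 'tilt': 0.134, 'yang': 80.137, 'q6': 2.236, 'Tn': 1.203, 'F': 8.749} F [-2.1481 -7.2706 -4.3661] open 0.2088496900164391 g 110.98518490791321 t 15.8
nut torque 1.7049317292033936
[ 0.0017  0.0009 -0.0001] [-0.0052  0.0067 -0.0181]
[ 0.0017  0.0009 -0.0001] [-0.0052  0.0067 -0.0181]
[ 0.0017  0.0009 -0.0002] [-0.0052  0.0067 -0.0181]
[ 0.0017  0.0009 -0.0002] [-0.0052  0.0067 -0.0181]
th -8.842775000975676 r 96.48104783375139
```

Call:
send_rows([
  [[0.0017,0.0009,-0.0001,-0.0052,0.0067,-0.0181,-0.9],[0.0017,0.0009,-0.0001,-0.0052,0.0067,-0.0181,-0.9]],
])

```text
clock: 16.0
eef_pos: [587.4, -134.4, 206.9]
tcp_rot: [3.041, 0.424, -1.141]
contact_force: [-3.0, -6.5, -4.2]
opening: 0.204
grasp_force: 111.0
```

```bash
python3 arc.py .02 4 2>/dev/null
```

```text
{'axial': 1.136, 'xt': 95.25, 'yt': -20.191, 'tilt': 0.132, 'yang': 77.846, 'q6': 2.28, 'Tn': 1.238, 'F': 8.237} F [-2.9527 -6.4634 -4.1665] open 0.2044424797844496 g 111.01356625556946 t 16.0
nut torque 1.7469236107235018
[ 0.0017  0.0009 -0.0002] [-0.0052  0.0067 -0.0181]
[ 0.0017  0.0009 -0.0002] [-0.0052  0.0067 -0.0181]
[ 0.0017  0.0008 -0.0002] [-0.0052  0.0067 -0.0181]
[ 0.0017  0.0008 -0.0002] [-0.0052  0.0067 -0.0181]
th -11.13095033603946 r 96.50548945509458
```

```bash
python3 - <<'E' 2>/dev/null
from h import *
from rig import sense, grab_frame
s=sense(); f=grab_frame("wrist"); pickle.dump((s,f),open("w7.pkl","wb"))
for nm in ("w6","w7"):
    _,g=pickle.load(open(nm+".pkl","rb")); im=cv2.resize(cv2.cvtColor(g["img"],cv2.COLOR_RGB2GRAY)[:170,200:440],None,fx=3,fy=3,interpolation=cv2.INTER_CUBIC)
    L=cv2.createLineSegmentDetector().detect(im)[0][:,0]; print(nm)
    for x1,y1,x2,y2 in sorted(L.tolist(),key=lambda l:-np.hypot(l[0]-l[2],l[1]-l[3]))[:24]:
        print("(%d,%d)-(%d,%d) ang %.1f len %d"%(x1,y1,x2,y2,np.degrees(np.arctan2(y2-y1,x2-x1))%180,np.hypot(x1-x2,y1-y2)))
E
```

```text
w6
(651,300)-(320,300) ang 0.0 len 331
(319,301)-(64,304) ang 179.5 len 255
(359,278)-(554,157) ang 148.1 len 229
(38,0)-(55,228) ang 85.8 len 228
(164,291)-(148,72) ang 85.8 len 219
(151,0)-(161,160) ang 86.5 len 160
(642,470)-(653,312) ang 94.2 len 157
(553,154)-(559,0) ang 92.3 len 153
(564,19)-(559,154) ang 92.2 len 135
(667,133)-(675,0) ang 93.4 len 133
(555,169)-(550,290) ang 92.4 len 121
(61,308)-(69,419) ang 85.9 len 111
(529,481)-(639,480) ang 179.6 len 109
(61,294)-(154,295) ang 0.7 len 92
(179,486)-(91,486) ang 179.9 len 87
(225,202)-(293,241) ang 30.0 len 78
(158,161)-(226,200) ang 29.9 len 77
(672,64)-(717,7) ang 128.2 len 72
(149,72)-(144,0) ang 86.4 len 72
(362,182)-(293,166) ang 13.0 len 70
(461,100)-(490,36) ang 114.5 len 69
(472,121)-(420,166) ang 139.2 len 68
(655,283)-(660,216) ang 93.9 len 66
(175,178)-(178,244) ang 87.4 len 66
w7
(478,295)-(55,307) ang 178.4 len 422
(641,274)-(653,0) ang 92.6 len 274
(152,294)-(133,56) ang 85.6 len 238
(176,209)-(388,274) ang 17.0 len 221
(391,274)-(542,126) ang 135.6 len 212
(17,0)-(34,177) ang 84.6 len 177
(633,460)-(640,299) ang 92.5 len 161
(538,129)-(535,288) ang 90.9 len 158
(131,47)-(166,179) ang 75.0 len 136
(70,485)-(175,484) ang 179.5 len 105
(548,290)-(638,286) ang 177.4 len 90
(545,476)-(630,472) ang 177.1 len 85
(51,301)-(135,299) ang 178.7 len 83
(383,285)-(306,287) ang 178.6 len 76
(460,72)-(473,0) ang 100.4 len 73
(250,156)-(205,99) ang 51.6 len 72
(430,149)-(368,182) ang 151.8 len 70
(213,75)-(255,130) ang 52.0 len 69
(196,7)-(213,74) ang 75.6 len 69
(556,297)-(489,295) ang 1.2 len 67
(308,183)-(248,153) ang 26.1 len 66
(309,281)-(374,280) ang 179.9 len 65
(419,126)-(457,76) ang 127.0 len 63
(370,180)-(308,182) ang 178.4 len 62
```

```bash
python3 - <<'E' 2>/dev/null
from h import *
from rig import sense
print("sense now",sense()["clock"])
for nm,HX,WR in (("w6",[((359,278),(554,157)),((158,161),(293,241)),((161,160),(151,0)),((553,154),(559,0))],[((651,300),(64,303)),((164,291),(148,72)),((555,169),(550,290))]),("w7",[((391,274),(542,126)),((176,209),(388,274)),((131,47),(166,179))],[((641,288),(55,307)),((152,294),(133,56)),((538,129),(535,288))])):
    s,g=pickle.load(open(nm+".pkl","rb"))
    def seg(l,P0):
        X=[onplane(g,(200+(a-1)/3,(b-1)/3),P0,n,s) for a,b in l]; d=X[1]-X[0]; return np.degrees(np.arctan2(d@yt,d@xt))%180,np.linalg.norm(d),[((x-c1)@xt,(x-c1)@yt) for x in X]
    print(nm,"yang",toolstate(s)[1]["yang"])
    for l in HX: a,L,e=seg(l,N0+14*n); print(" hex edge %.1f mod60 %.2f len %.1f"%(a,a%60,L),np.round(e,1).tolist())
    for l in WR: a,L,e=seg(l,np.array(s["eef_pos"])+6.6*n); print(" wrench edge %.1f len %.1f"%(a,L),np.round(e,1).tolist())
E
```

```text
sense now 16.05
w6 yang 125.39495216496756
 hex edge 156.2 mod60 36.17 len 24.3 [[19.6, 15.5], [-2.6, 25.3]]
 hex edge 95.8 mod60 35.76 len 16.5 [[22.2, -9.0], [20.6, 7.4]]
 hex edge 36.4 mod60 36.44 len 15.4 [[22.0, -8.8], [9.6, -17.9]]
 hex edge 35.8 mod60 35.79 len 14.8 [[-2.8, 25.0], [-14.8, 16.4]]
 wrench edge 125.7 len 68.7 [[1.5, 44.6], [41.6, -11.2]]
 wrench edge 36.9 len 23.3 [[33.7, -2.4], [15.0, -16.4]]
 wrench edge 35.8 len 13.1 [[-3.2, 26.6], [7.5, 34.2]]
w7 yang 77.84554201551511
 hex edge 121.3 mod60 1.28 len 21.9 [[24.1, 1.9], [12.7, 20.7]]
 hex edge 61.5 mod60 1.51 len 24.0 [[12.6, -19.5], [24.0, 1.6]]
 hex edge 1.1 mod60 1.10 len 13.3 [[-3.8, -20.0], [9.4, -19.7]]
 wrench edge 79.6 len 68.6 [[31.5, 30.5], [19.1, -37.0]]
 wrench edge 169.6 len 25.3 [[20.2, -25.5], [-4.7, -21.0]]
 wrench edge 169.3 len 17.1 [[12.1, 21.5], [28.9, 18.3]]
```

The image lines show the nut has turned 34.7 deg (0.606 rad), and the wrench leads it by about 11 deg of jaw play. So the stop should be right here; stepping a little more to feel it.

Call:
send_rows([
  [[0.0017,0.0009,-0.0002,-0.0052,0.0067,-0.0181,-0.9],[0.0017,0.0009,-0.0002,-0.0052,0.0067,-0.0181,-0.9]],
])

```text
clock: 16.25
eef_pos: [590.5, -132.7, 206.5]
tcp_rot: [3.023, 0.42, -1.184]
contact_force: [-3.4, -7.4, -4.1]
opening: 0.211
grasp_force: 111.3
```

```bash
cat > nut.py <<'E'
from h import *
from rig import sense, grab_frame
s=sense(); g=grab_frame("wrist"); pickle.dump((s,g),open("wn.pkl","wb"))
im=cv2.resize(cv2.cvtColor(g["img"],cv2.COLOR_RGB2GRAY)[:170,200:440],None,fx=3,fy=3,interpolation=cv2.INTER_CUBIC)
for l in sorted(cv2.createLineSegmentDetector().detect(im)[0][:,0].tolist(),key=lambda l:-np.hypot(l[0]-l[2],l[1]-l[3]))[:12]:
    o=[]
    for P0 in (N0+14*n,np.array(s["eef_pos"])+6.6*n):
        X=[onplane(g,(200+(a-1)/3,(b-1)/3),P0,n,s) for a,b in (l[:2],l[2:])]; d=X[1]-X[0]; m=np.cross(n,d/np.linalg.norm(d))
        o+=["ang %.1f dist %.1f"%(np.degrees(np.arctan2(d@yt,d@xt))%180,abs((X[0]-c1)@m))]
    print(np.round(l).astype(int).tolist(),"hexplane",o[0],"| wrenchplane",o[1])
E
python3 arc.py .02 3 2>/dev/null; python3 nut.py 2>/dev/null
```

```text
{'axial': 1.026, 'xt': 94.572, 'yt': -23.746, 'tilt': 0.153, 'yang': 75.559, 'q6': 2.324, 'Tn': 1.357, 'F': 9.161} F [-3.4391 -7.4407 -4.0905] open 0.21123013764744514 g 111.31771115236916 t 16.25
nut torque 1.9284118230472165
[ 0.0017  0.0008 -0.0002] [-0.0052  0.0067 -0.0181]
[ 0.0017  0.0008 -0.0002] [-0.0052  0.0067 -0.0181]
[ 0.0018  0.0008 -0.0002] [-0.0052  0.0067 -0.0181]
th -13.27828752828975 r 96.59412800124237
[451, 297, 56, 308] hexplane ang 77.1 dist 26.0 | wrenchplane ang 77.1 dist 25.8
[175, 210, 389, 274] hexplane ang 59.6 dist 20.3 | wrenchplane ang 59.6 dist 20.0
[391, 274, 545, 120] hexplane ang 119.6 dist 21.7 | wrenchplane ang 119.6 dist 21.6
[15, 0, 34, 194] hexplane ang 166.9 dist 31.8 | wrenchplane ang 166.9 dist 33.7
[150, 296, 137, 109] hexplane ang 166.9 dist 20.0 | wrenchplane ang 166.9 dist 21.3
[632, 467, 639, 303] hexplane ang 167.0 dist 34.1 | wrenchplane ang 167.0 dist 35.9
[537, 124, 534, 287] hexplane ang 167.2 dist 22.3 | wrenchplane ang 167.2 dist 23.4
[133, 61, 174, 209] hexplane ang 179.4 dist 19.8 | wrenchplane ang 179.4 dist 20.7
[647, 123, 652, 1] hexplane ang 167.1 dist 34.1 | wrenchplane ang 167.1 dist 35.8
[642, 232, 647, 122] hexplane ang 166.6 dist 34.2 | wrenchplane ang 166.6 dist 35.9
[520, 477, 623, 473] hexplane ang 77.5 dist 46.3 | wrenchplane ang 77.5 dist 47.3
[78, 487, 174, 484] hexplane ang 77.1 dist 46.0 | wrenchplane ang 77.1 dist 47.0
```

Call:
send_rows([
  [[0.0017,0.0008,-0.0002,-0.0052,0.0067,-0.0181,-0.9],[0.0017,0.0008,-0.0002,-0.0052,0.0067,-0.0181,-0.9]],
])

```text
clock: 16.5
eef_pos: [593.4, -131.1, 206.1]
tcp_rot: [3.004, 0.415, -1.227]
contact_force: [-4.8, -8.1, -3.6]
opening: 0.209
grasp_force: 111.7
```

```bash
python3 arc.py .02 3 2>/dev/null; python3 nut.py 2>/dev/null | head -5
```

```text
{'axial': 0.893, 'xt': 93.935, 'yt': -27.036, 'tilt': 0.213, 'yang': 73.286, 'q6': 2.367, 'Tn': 1.623, 'F': 10.12} F [-4.8319 -8.138  -3.5832] open 0.20890983560851287 g 111.72123060794547 t 16.5
nut torque 2.328882345370786
[ 0.0018  0.0008 -0.0002] [-0.0052  0.0067 -0.0181]
[ 0.0018  0.0007 -0.0002] [-0.0052  0.0067 -0.0181]
[ 0.0018  0.0007 -0.0003] [-0.0052  0.0067 -0.0181]
th -15.26083104473318 r 96.78844688884561
[171, 211, 391, 271] hexplane ang 58.7 dist 20.3 | wrenchplane ang 58.7 dist 20.0
[147, 288, 127, 62] hexplane ang 165.4 dist 20.1 | wrenchplane ang 165.4 dist 21.4
[391, 271, 542, 112] hexplane ang 118.7 dist 21.6 | wrenchplane ang 118.7 dist 21.6
[432, 298, 254, 302] hexplane ang 74.8 dist 26.1 | wrenchplane ang 74.8 dist 26.0
[10, 0, 28, 176] hexplane ang 164.9 dist 31.8 | wrenchplane ang 164.9 dist 33.7
```

Torque is climbing while the nut barely moves any more: that is the hard stop. One more small pull to be sure.

Call:
send_rows([
  [[0.0018,0.0008,-0.0002,-0.0052,0.0067,-0.0181,-0.9],[0.0018,0.0007,-0.0002,-0.0052,0.0067,-0.0181,-0.9],[0,0,0,0,0,0,-0.9]],
])

```text
clock: 16.85
eef_pos: [596.8, -130.0, 205.5]
tcp_rot: [2.986, 0.409, -1.27]
contact_force: [-6.0, -9.2, -3.0]
opening: 0.212
grasp_force: 111.9
```

```bash
python3 arc.py -.02 2 2>/dev/null; python3 nut.py 2>/dev/null | head -8
```

```text
{'axial': 0.865, 'xt': 92.616, 'yt': -30.353, 'tilt': 0.279, 'yang': 71.003, 'q6': 2.41, 'Tn': 1.689, 'F': 11.345} F [-6.0003 -9.1625 -2.9572] open 0.21155211708734298 g 111.92967188148273 t 16.85
nut torque 2.5157376058537353
[-0.0018 -0.0007  0.0002] [ 0.0052 -0.0067  0.0181]
[-0.0018 -0.0008  0.0002] [ 0.0052 -0.0067  0.0181]
th -17.368304205455534 r 96.45392280019604
[635, 272, 645, 1] hexplane ang 162.9 dist 34.0 | wrenchplane ang 162.9 dist 35.8
[145, 298, 125, 68] hexplane ang 163.2 dist 20.1 | wrenchplane ang 163.2 dist 21.5
[6, 0, 31, 227] hexplane ang 163.0 dist 31.8 | wrenchplane ang 163.0 dist 33.8
[175, 219, 344, 261] hexplane ang 57.6 dist 20.3 | wrenchplane ang 57.6 dist 19.9
[629, 463, 634, 292] hexplane ang 163.3 dist 33.8 | wrenchplane ang 163.3 dist 35.6
[427, 236, 528, 125] hexplane ang 117.8 dist 21.6 | wrenchplane ang 117.8 dist 21.6
[403, 298, 259, 303] hexplane ang 72.8 dist 25.7 | wrenchplane ang 72.8 dist 25.6
[530, 158, 530, 283] hexplane ang 163.6 dist 22.1 | wrenchplane ang 163.6 dist 23.3
```

Torque is 2.5 N m, well over the 1.7 N m of seating friction, with the nut at the stop. Now unloading: rotating the wrench back only through its jaw play (about 0.25 rad), then sliding off.

```bash
python3 arc.py -.05 5 2>/dev/null
```

```text
{'axial': 0.903, 'xt': 92.647, 'yt': -30.35, 'tilt': 0.271, 'yang': 71.033, 'q6': 2.41, 'Tn': 1.679, 'F': 11.653} F [-6.6311 -9.2092 -2.6466] open 0.20658982553593738 g 111.96291476944552 t 16.9
nut torque 2.5671146746263993
[-0.0044 -0.0019  0.0006] [ 0.013  -0.0167  0.0453]
[-0.0043 -0.0021  0.0005] [ 0.013  -0.0167  0.0453]
[-0.0042 -0.0023  0.0004] [ 0.013  -0.0167  0.0453]
[-0.0041 -0.0025  0.0003] [ 0.013  -0.0167  0.0453]
[-0.004  -0.0027  0.0002] [ 0.013  -0.0167  0.0453]
th -17.361063000271383 r 96.4824351369031
```

Call:
send_rows([
  [[-0.0044,-0.0019,0.0006,0.013,-0.0167,0.0453,-0.9],[-0.0043,-0.0021,0.0005,0.013,-0.0167,0.0453,-0.9],[-0.0042,-0.0023,0.0004,0.013,-0.0167,0.0453,-0.9],[-0.0041,-0.0025,0.0003,0.013,-0.0167,0.0453,-0.9],[0,0,0,0,0,0,-0.9]],
])

```text
clock: 17.4
eef_pos: [582.0, -137.9, 207.7]
tcp_rot: [3.082, 0.43, -1.052]
contact_force: [3.8, -3.5, -6.1]
opening: 0.206
grasp_force: 110.3
```

```bash
python3 arc.py -.03 2 2>/dev/null; python3 nut.py 2>/dev/null | head -9
```

```text
{'axial': 1.605, 'xt': 96.122, 'yt': -13.803, 'tilt': 0.095, 'yang': 82.501, 'q6': 2.19, 'Tn': 0.395, 'F': 8.047} F [ 3.8224 -3.5403 -6.1322] open 0.20565469597382693 g 110.34542798995972 t 17.4
nut torque 0.2268535141293736
[-0.0024 -0.0015  0.0001] [ 0.0078 -0.01    0.0272]
[-0.0024 -0.0016  0.0001] [ 0.0078 -0.01    0.0272]
th -7.300870067730104 r 96.34272659703805
[509, 298, 67, 303] hexplane ang 83.1 dist 25.8 | wrenchplane ang 83.1 dist 25.7
[650, 279, 668, 1] hexplane ang 172.9 dist 34.2 | wrenchplane ang 172.9 dist 35.8
[162, 293, 149, 59] hexplane ang 173.1 dist 20.0 | wrenchplane ang 173.1 dist 21.1
[190, 211, 399, 275] hexplane ang 66.1 dist 20.5 | wrenchplane ang 66.1 dist 20.1
[146, 50, 188, 210] hexplane ang 5.7 dist 19.8 | wrenchplane ang 5.7 dist 20.6
[550, 131, 544, 288] hexplane ang 173.3 dist 22.4 | wrenchplane ang 173.3 dist 23.4
[35, 0, 43, 131] hexplane ang 172.2 dist 31.6 | wrenchplane ang 172.2 dist 33.4
[638, 472, 646, 345] hexplane ang 173.1 dist 34.1 | wrenchplane ang 173.1 dist 35.8
[441, 238, 521, 159] hexplane ang 126.2 dist 21.7 | wrenchplane ang 126.2 dist 21.6
```

The line check shows the jaw wedged on the corners and dragged the nut back about 8 deg. I must redo that pull, then slide the wrench off under a light clockwise preload instead. Turning clockwise again.

```bash
python3 arc.py .04 4 2>/dev/null|tail -5
```

```text
[ 0.0033  0.0019 -0.0002] [-0.0104  0.0133 -0.0363]
[ 0.0034  0.0018 -0.0003] [-0.0104  0.0133 -0.0363]
[ 0.0034  0.0017 -0.0004] [-0.0104  0.0133 -0.0363]
[ 0.0035  0.0016 -0.0004] [-0.0104  0.0133 -0.0363]
th -7.386272320424046 r 96.33303643284016
```

Call:
send_rows([
  [[0.0033,0.0019,-0.0002,-0.0104,0.0133,-0.0363,-0.9],[0,0,0,0,0,0,-0.9]],
])

```text
clock: 17.65
eef_pos: [585.7, -135.7, 207.3]
tcp_rot: [3.062, 0.427, -1.099]
contact_force: [4.3, -3.5, -6.1]
opening: 0.21
grasp_force: 110.3
```

```bash
python3 arc.py .04 1 2>/dev/null; python3 nut.py 2>/dev/null | head -6
```

```text
{'axial': 1.526, 'xt': 95.509, 'yt': -18.078, 'tilt': 0.084, 'yang': 80.046, 'q6': 2.238, 'Tn': 0.214, 'F': 8.191} F [ 4.2646 -3.4624 -6.0757] open 0.21002105657248182 g 110.32792568206787 t 17.65
nut torque -0.02560477549047185
[ 0.0034  0.0018 -0.0003] [-0.0104  0.0133 -0.0363]
th -9.868957549303902 r 96.37523993031138
[308, 300, 66, 302] hexplane ang 80.5 dist 25.8 | wrenchplane ang 80.5 dist 25.7
[163, 281, 150, 55] hexplane ang 170.7 dist 20.1 | wrenchplane ang 170.7 dist 21.2
[191, 210, 398, 274] hexplane ang 63.5 dist 20.4 | wrenchplane ang 63.5 dist 20.1
[36, 0, 49, 188] hexplane ang 170.1 dist 31.7 | wrenchplane ang 170.1 dist 33.4
[487, 298, 309, 301] hexplane ang 81.0 dist 25.9 | wrenchplane ang 81.0 dist 25.7
[653, 244, 665, 69] hexplane ang 170.2 dist 34.2 | wrenchplane ang 170.2 dist 35.8
```

Call:
send_rows([
  [[0.0034,0.0018,-0.0003,-0.0104,0.0133,-0.0363,-0.9],[0,0,0,0,0,0,-0.9]],
])

```text
clock: 17.9
eef_pos: [589.1, -133.8, 207.0]
tcp_rot: [3.044, 0.423, -1.142]
contact_force: [4.4, -3.2, -5.7]
opening: 0.207
grasp_force: 110.3
```

```bash
python3 arc.py .04 1 2>/dev/null; python3 nut.py 2>/dev/null | head -6
```

```text
{'axial': 1.516, 'xt': 94.787, 'yt': -21.903, 'tilt': 0.073, 'yang': 77.759, 'q6': 2.282, 'Tn': 0.199, 'F': 7.906} F [ 4.4332 -3.2194 -5.6994] open 0.20740024505193458 g 110.34247040748596 t 17.9
nut torque -0.089631659941715
[ 0.0035  0.0017 -0.0004] [-0.0104  0.0133 -0.0363]
th -12.182481205462002 r 96.39830155668939
[163, 292, 150, 54] hexplane ang 168.3 dist 20.1 | wrenchplane ang 168.3 dist 21.2
[301, 300, 67, 302] hexplane ang 78.2 dist 25.8 | wrenchplane ang 78.2 dist 25.6
[188, 209, 398, 274] hexplane ang 61.2 dist 20.4 | wrenchplane ang 61.2 dist 20.1
[406, 275, 555, 129] hexplane ang 121.2 dist 21.6 | wrenchplane ang 121.2 dist 21.6
[483, 298, 302, 301] hexplane ang 78.5 dist 25.8 | wrenchplane ang 78.5 dist 25.7
[35, 0, 47, 163] hexplane ang 168.0 dist 31.8 | wrenchplane ang 168.0 dist 33.5
```

Call:
send_rows([
  [[0.0035,0.0017,-0.0004,-0.0104,0.0133,-0.0363,-0.9],[0,0,0,0,0,0,-0.9]],
])

```text
clock: 18.15
eef_pos: [591.8, -132.4, 206.6]
tcp_rot: [3.025, 0.419, -1.185]
contact_force: [1.5, -4.9, -4.7]
opening: 0.215
grasp_force: 110.5
```

```bash
python3 arc.py .04 1 2>/dev/null; python3 nut.py 2>/dev/null | head -6
```

```text
{'axial': 1.358, 'xt': 94.115, 'yt': -24.978, 'tilt': nan, 'yang': 75.492, 'q6': 2.325, 'Tn': 0.54, 'F': 6.989} F [ 1.5297 -4.9354 -4.7055] open 0.21458762087941416 g 110.5413007736206 t 18.15
nut torque 0.5621299867399352
[ 0.0035  0.0016 -0.0004] [-0.0104  0.0133 -0.0363]
th -14.052748285026478 r 96.44170300731429
[448, 299, 163, 302] hexplane ang 76.2 dist 25.8 | wrenchplane ang 76.2 dist 25.6
[159, 292, 144, 57] hexplane ang 166.4 dist 20.1 | wrenchplane ang 166.4 dist 21.2
[188, 212, 401, 275] hexplane ang 59.8 dist 20.4 | wrenchplane ang 59.8 dist 20.0
[28, 0, 44, 183] hexplane ang 166.2 dist 31.7 | wrenchplane ang 166.2 dist 33.5
[429, 249, 553, 124] hexplane ang 119.8 dist 21.7 | wrenchplane ang 119.8 dist 21.6
[649, 254, 659, 82] hexplane ang 166.1 dist 34.1 | wrenchplane ang 166.1 dist 35.9
```

Call:
send_rows([
  [[0.0035,0.0016,-0.0004,-0.0104,0.0133,-0.0363,-0.9],[0,0,0,0,0,0,-0.9]],
])

```text
clock: 18.4
eef_pos: [594.4, -131.1, 206.1]
tcp_rot: [3.005, 0.415, -1.228]
contact_force: [-3.3, -7.3, -4.7]
opening: 0.207
grasp_force: 111.0
```

```bash
python3 arc.py .04 2 2>/dev/null; python3 nut.py 2>/dev/null | head -6
```

```text
{'axial': 1.15, 'xt': 93.369, 'yt': -27.734, 'tilt': 0.135, 'yang': 73.226, 'q6': 2.368, 'Tn': 1.174, 'F': 9.217} F [-3.2528 -7.2628 -4.6504] open 0.20660071642839736 g 111.02926254272461 t 18.4
nut torque 1.687261123753024
[ 0.0035  0.0015 -0.0005] [-0.0104  0.0133 -0.0363]
[ 0.0036  0.0013 -0.0005] [-0.0104  0.0133 -0.0363]
th -15.749732088152307 r 96.42893908594935
[358, 299, 61, 308] hexplane ang 74.7 dist 25.7 | wrenchplane ang 74.7 dist 25.6
[641, 283, 654, 1] hexplane ang 164.5 dist 34.1 | wrenchplane ang 164.5 dist 35.8
[152, 293, 135, 61] hexplane ang 164.8 dist 20.1 | wrenchplane ang 164.8 dist 21.3
[182, 216, 396, 274] hexplane ang 58.7 dist 20.3 | wrenchplane ang 58.7 dist 20.0
[397, 275, 544, 121] hexplane ang 118.6 dist 21.6 | wrenchplane ang 118.6 dist 21.6
[18, 0, 34, 171] hexplane ang 164.4 dist 31.8 | wrenchplane ang 164.4 dist 33.6
```

Resistance begins again at the same nut angle (about 0.3 deg, i.e. 0.62 rad past the seat), so the nut is back on its stop. Now easing to a small clockwise preload and sliding straight off along the handle.

Call:
send_rows([
  [[-0.003,-0.0013,0.0004,0.009,-0.0115,0.0313,-0.9],[0,0,0,0,0,0,-0.9],[-0.001,0.0025,0.0012,0,0,0,-0.9],[-0.001,0.0025,0.0012,0,0,0,-0.9]],
])

```text
clock: 18.85
eef_pos: [591.9, -131.9, 207.3]
tcp_rot: [3.024, 0.408, -1.19]
contact_force: [11.8, -32.4, -24.2]
opening: 0.208
grasp_force: 110.2
```

```bash
python3 arc.py .04 1 2>/dev/null; python3 nut.py 2>/dev/null | head -9
```

```text
{'axial': 1.898, 'xt': 94.718, 'yt': -25.294, 'tilt': 0.746, 'yang': 75.184, 'q6': 2.335, 'Tn': 0.81, 'F': 42.133} F [ 11.827  -32.4311 -24.1564] open 0.20782249627840596 g 110.19445896148682 t 18.85
nut torque 0.8640658214508199
[ 0.0035  0.0016 -0.0004] [-0.0104  0.0133 -0.0363]
th -14.147388568097748 r 97.10301032643684
[444, 296, 67, 303] hexplane ang 76.2 dist 26.3 | wrenchplane ang 76.2 dist 26.1
[159, 292, 143, 55] hexplane ang 166.2 dist 20.1 | wrenchplane ang 166.2 dist 21.1
[187, 207, 398, 268] hexplane ang 59.9 dist 20.3 | wrenchplane ang 59.9 dist 19.9
[399, 270, 552, 113] hexplane ang 119.9 dist 21.7 | wrenchplane ang 119.9 dist 21.6
[29, 0, 46, 206] hexplane ang 166.0 dist 31.7 | wrenchplane ang 166.0 dist 33.4
[634, 463, 641, 307] hexplane ang 166.4 dist 34.1 | wrenchplane ang 166.4 dist 35.6
[541, 143, 538, 286] hexplane ang 166.7 dist 22.3 | wrenchplane ang 166.7 dist 23.2
[651, 112, 656, 1] hexplane ang 166.1 dist 34.2 | wrenchplane ang 166.1 dist 35.7
[644, 247, 649, 139] hexplane ang 166.6 dist 34.1 | wrenchplane ang 166.6 dist 35.6
```

It is wedged and needs a firmer straight pull. Increasing in small steps well under the 120 N limit.

Call:
send_rows([
  [[-0.0019,0.0019,0.0012,0.0026,-0.0033,0.0091,-0.9],[-0.0007,0.0017,0.0008,0,0,0,-0.9],[0,0,0,0,0,0,-0.9]],
], grip_force=120)

```text
clock: 19.2
eef_pos: [591.3, -132.1, 207.9]
tcp_rot: [3.031, 0.401, -1.18]
contact_force: [18.6, -39.9, -30.4]
opening: 0.206
grasp_force: 118.5
```

```bash
python3 arc.py .04 1 2>/dev/null; python3 nut.py 2>/dev/null | head -5
```

```text
{'axial': 2.288, 'xt': 95.137, 'yt': -24.772, 'tilt': 1.227, 'yang': 75.671, 'q6': 2.328, 'Tn': 0.762, 'F': 53.532} F [ 18.6087 -39.936  -30.4051] open 0.2063418998288739 g 118.54539155960083 t 19.2
nut torque 0.4995364925981501
[ 0.0035  0.0016 -0.0004] [-0.0104  0.0133 -0.0363]
th -13.789510150484446 r 97.38371358584655
[452, 295, 66, 302] hexplane ang 76.6 dist 26.6 | wrenchplane ang 76.6 dist 26.3
[161, 289, 147, 52] hexplane ang 166.7 dist 20.1 | wrenchplane ang 166.7 dist 21.1
[401, 266, 557, 107] hexplane ang 120.2 dist 21.7 | wrenchplane ang 120.2 dist 21.5
[189, 204, 399, 265] hexplane ang 60.0 dist 20.3 | wrenchplane ang 60.0 dist 19.9
[639, 297, 453, 296] hexplane ang 75.6 dist 26.4 | wrenchplane ang 75.6 dist 26.2
```

Call:
send_rows([
  [[-0.001,0.0025,0.0012,0,0,0,-0.9],[0.0005,-0.0007,0.0018,0,0,0,-0.9],[-0.001,0.0013,-0.0036,0,0,0,-0.9],[0.0005,-0.0007,0.0018,0,0,0,-0.9]],
])

```text
clock: 19.65
eef_pos: [590.8, -130.7, 208.6]
tcp_rot: [3.031, 0.399, -1.18]
contact_force: [20.0, -45.3, -32.5]
opening: 0.205
grasp_force: 118.6
```

```bash
python3 arc.py .04 1 2>/dev/null; python3 nut.py 2>/dev/null | head -5
```

```text
{'axial': 2.307, 'xt': 96.75, 'yt': -25.178, 'tilt': 1.328, 'yang': 75.64, 'q6': 2.33, 'Tn': 0.632, 'F': 59.242} F [ 20.0122 -45.317  -32.4878] open 0.2047857156131068 g 118.58819603919983 t 19.65
nut torque 0.4459749398843471
[ 0.0036  0.0016 -0.0004] [-0.0104  0.0133 -0.0363]
th -13.795004184116507 r 99.04705595761793
[346, 297, 77, 302] hexplane ang 76.6 dist 28.2 | wrenchplane ang 76.6 dist 28.0
[161, 288, 146, 38] hexplane ang 166.6 dist 20.1 | wrenchplane ang 166.6 dist 21.1
[186, 188, 394, 249] hexplane ang 60.0 dist 20.4 | wrenchplane ang 60.0 dist 19.9
[34, 0, 49, 190] hexplane ang 166.3 dist 31.8 | wrenchplane ang 166.3 dist 33.4
[633, 461, 641, 307] hexplane ang 166.7 dist 34.2 | wrenchplane ang 166.7 dist 35.6
```

It is creeping off, with the nut unmoved at 0.0 deg. Continuing the pull with an axial wobble.

Call:
send_rows([
  [[0.0001,0.0002,0.0022,0,0,0,-0.9],[-0.0014,0.0021,-0.0032,0,0,0,-0.9],[0.0007,-0.0005,0.004,0,0,0,-0.9],[-0.0014,0.0021,-0.0032,0,0,0,-0.9],[0.0007,-0.0005,0.004,0,0,0,-0.9],[-0.0009,0.0015,-0.0014,0,0,0,-0.9]],
])

```text
clock: 20.3
eef_pos: [589.6, -128.0, 210.6]
tcp_rot: [3.032, 0.394, -1.18]
contact_force: [24.9, -55.3, -38.4]
opening: 0.207
grasp_force: 118.7
```

```bash
python3 arc.py .04 1 2>/dev/null; python3 nut.py 2>/dev/null | head -5
```

```text
{'axial': 2.953, 'xt': 100.172, 'yt': -25.921, 'tilt': 1.611, 'yang': 75.605, 'q6': 2.335, 'Tn': 0.763, 'F': 71.789} F [ 24.9045 -55.3154 -38.3874] open 0.20678254214823982 g 118.74342799186707 t 20.3
nut torque 0.5039185029391261
[ 0.0037  0.0017 -0.0004] [-0.0104  0.0133 -0.0363]
th -13.742475191710039 r 102.54754717613542
[161, 288, 144, 0] hexplane ang 166.6 dist 20.2 | wrenchplane ang 166.6 dist 21.1
[641, 281, 653, 1] hexplane ang 166.7 dist 34.5 | wrenchplane ang 166.7 dist 35.7
[186, 155, 395, 217] hexplane ang 60.0 dist 20.3 | wrenchplane ang 60.0 dist 19.8
[453, 295, 238, 298] hexplane ang 76.5 dist 31.7 | wrenchplane ang 76.5 dist 31.4
[541, 77, 537, 284] hexplane ang 166.9 dist 22.6 | wrenchplane ang 166.9 dist 23.3
```

Call:
send_rows([
  [[0.0003,-0.0002,0.002,0,0,0,-0.9],[-0.0012,0.0017,-0.0034,0,0,0,-0.9],[0.0008,-0.0008,0.0038,0,0,0,-0.9],[-0.0012,0.0017,-0.0034,0,0,0,-0.9],[0.0008,-0.0008,0.0038,0,0,0,-0.9],[-0.0012,0.0017,-0.0034,0,0,0,-0.9],[0.0008,-0.0008,0.0038,0,0,0,-0.9],[-0.0009,0.0012,-0.0016,0,0,0,-0.9]],
])

```text
clock: 21.15
eef_pos: [587.8, -124.0, 212.7]
tcp_rot: [3.032, 0.395, -1.18]
contact_force: [23.9, -53.2, -34.7]
opening: 0.208
grasp_force: 119.0
```

```bash
python3 arc.py .04 1 2>/dev/null; python3 nut.py 2>/dev/null | head -5
```

```text
{'axial': 3.013, 'xt': 104.896, 'yt': -26.975, 'tilt': 1.581, 'yang': 75.621, 'q6': 2.339, 'Tn': 0.736, 'F': 67.887} F [ 23.9297 -53.1994 -34.7244] open 0.20750211824166265 g 119.0281355381012 t 21.15
nut torque 0.5077634831338208
[ 0.0039  0.0018 -0.0005] [-0.0104  0.0133 -0.0363]
th -13.689848804349477 r 107.38630552756007
[160, 291, 143, 0] hexplane ang 166.5 dist 20.3 | wrenchplane ang 166.5 dist 21.1
[642, 276, 654, 1] hexplane ang 166.6 dist 34.6 | wrenchplane ang 166.6 dist 35.8
[543, 28, 538, 284] hexplane ang 166.7 dist 22.7 | wrenchplane ang 166.7 dist 23.5
[186, 109, 395, 171] hexplane ang 59.9 dist 20.3 | wrenchplane ang 59.9 dist 19.6
[423, 144, 556, 5] hexplane ang 120.3 dist 21.6 | wrenchplane ang 120.3 dist 21.2
```

Call:
send_rows([
  [[0.0003,-0.0002,0.002,0,0,0,-0.9],[-0.0012,0.0017,-0.0034,0,0,0,-0.9],[0.0008,-0.0008,0.0038,0,0,0,-0.9],[-0.0012,0.0017,-0.0034,0,0,0,-0.9],[0.0008,-0.0008,0.0038,0,0,0,-0.9],[-0.0009,0.0012,-0.0016,0,0,0,-0.9]],
])

```text
clock: 21.8
eef_pos: [586.7, -121.3, 214.1]
tcp_rot: [3.033, 0.394, -1.18]
contact_force: [24.9, -53.7, -34.3]
opening: 0.209
grasp_force: 119.2
```

```bash
python3 arc.py .04 1 2>/dev/null; python3 nut.py 2>/dev/null | head -7
```

```text
{'axial': 3.139, 'xt': 108.003, 'yt': -27.779, 'tilt': 1.618, 'yang': 75.623, 'q6': 2.341, 'Tn': 0.725, 'F': 68.418} F [ 24.9063 -53.7174 -34.2813] open 0.20901204535469992 g 119.18431520462036 t 21.8
nut torque 0.41986279256288683
[ 0.004   0.0018 -0.0005] [-0.0104  0.0133 -0.0363]
th -13.713678575637555 r 110.59599970510713
[453, 295, 126, 300] hexplane ang 76.4 dist 39.7 | wrenchplane ang 76.4 dist 39.5
[545, 1, 538, 284] hexplane ang 166.6 dist 22.8 | wrenchplane ang 166.6 dist 23.6
[642, 282, 656, 1] hexplane ang 166.5 dist 34.8 | wrenchplane ang 166.5 dist 36.0
[159, 278, 143, 0] hexplane ang 166.6 dist 20.4 | wrenchplane ang 166.6 dist 21.2
[182, 76, 396, 140] hexplane ang 59.8 dist 20.3 | wrenchplane ang 59.8 dist 19.4
[32, 0, 48, 198] hexplane ang 166.6 dist 32.3 | wrenchplane ang 166.6 dist 33.6
[397, 139, 531, 0] hexplane ang 119.9 dist 21.5 | wrenchplane ang 119.9 dist 21.0
```

Call:
send_rows([
  [[0.0003,-0.0002,0.002,0,0,0,-0.9],[-0.0012,0.0017,-0.0034,0,0,0,-0.9],[0.0008,-0.0008,0.0038,0,0,0,-0.9],[-0.0012,0.0017,-0.0034,0,0,0,-0.9],[0.0008,-0.0008,0.0038,0,0,0,-0.9],[-0.0012,0.0017,-0.0034,0,0,0,-0.9],[0.0008,-0.0008,0.0038,0,0,0,-0.9],[-0.0009,0.0012,-0.0016,0,0,0,-0.9]],
])

```text
clock: 22.65
eef_pos: [579.6, -104.9, 220.1]
tcp_rot: [3.028, 0.421, -1.179]
contact_force: [0.6, 0.6, -1.8]
opening: 0.205
grasp_force: 119.7
```

```bash
python3 arc.py .04 1 2>/dev/null; python3 nut.py 2>/dev/null | head -7
```

```text
{'axial': 1.238, 'xt': 126.209, 'yt': -32.213, 'tilt': nan, 'yang': 75.84, 'q6': 2.346, 'Tn': 0.018, 'F': 1.996} F [ 0.5648  0.6192 -1.8121] open 0.20509485459984828 g 119.71940517425537 t 22.65
nut torque -0.10491499162514022
[ 0.0047  0.0021 -0.0006] [-0.0104  0.0133 -0.0363]
th -13.709825514871882 r 129.33397734224062
[454, 300, 163, 300] hexplane ang 75.7 dist 58.7 | wrenchplane ang 75.7 dist 58.5
[165, 289, 151, 0] hexplane ang 165.9 dist 18.8 | wrenchplane ang 165.9 dist 20.0
[561, 0, 549, 289] hexplane ang 166.1 dist 23.5 | wrenchplane ang 166.1 dist 24.7
[654, 288, 675, 0] hexplane ang 165.8 dist 35.5 | wrenchplane ang 165.8 dist 37.3
[642, 468, 653, 304] hexplane ang 166.3 dist 34.9 | wrenchplane ang 166.3 dist 36.7
[38, 0, 49, 163] hexplane ang 165.8 dist 30.5 | wrenchplane ang 165.8 dist 32.3
[579, 302, 452, 301] hexplane ang 75.4 dist 58.7 | wrenchplane ang 75.4 dist 58.5
```

Free, with no force and the nut's angle unchanged. I'll lift the wrench above the nut level and check the nut's angle through the open jaw before leaving.

Call:
send_rows([
  [[-0.0035,0.0084,0.0041,0,0,0,-0.9],[-0.0035,0.0084,0.0041,0,0,0,-0.9],[-0.0018,0.0042,0.002,0,0,0,-0.9],[0.0052,-0.0067,0.0181,0,0,0,-0.9],[0.0052,-0.0067,0.0181,0,0,0,-0.9],[0.0052,-0.0067,0.0181,0,0,0,-0.9],[0.0052,-0.0067,0.0181,0,0,0,-0.9],[0.007,-0.0168,-0.0082,0,0,0,-0.9],[0.007,-0.0168,-0.0082,0,0,0,-0.9],[0,0,0,0,0,0,-0.9]],
])

```text
clock: 23.7
eef_pos: [605.0, -146.8, 282.4]
tcp_rot: [3.024, 0.423, -1.183]
contact_force: [-0.3, -0.8, -1.7]
opening: 0.204
grasp_force: 119.7
```

```bash
python3 st.py 2>/dev/null; python3 nut.py 2>/dev/null; python3 - <<'E' 2>/dev/null
from h import *
from rig import sense
np.set_printoptions(precision=4,suppress=True)
s=sense(); W=toolstate(s)[0]; a=.258-np.pi/2
y=np.array([np.cos(a),np.sin(a),0]); z=np.array([0,0,-1.]); G=np.column_stack([np.cross(y,z),y,z])
print(np.array([619.6,192.9,283])-s["eef_pos"],Ro.from_matrix(G@W.T).as_rotvec())
E
```

```text
{'axial': 78.221, 'xt': 108.513, 'yt': -26.475, 'tilt': 0.073, 'yang': 75.66, 'q6': 2.344, 'Tn': -0.014, 'F': 1.868} F [-0.3495 -0.7853 -1.6589] open 0.20408994841249706 g 119.73640322685242 t 23.7
[464, 299, 67, 301] hexplane ang 75.8 dist 38.5 | wrenchplane ang 75.8 dist 39.9
[562, 0, 549, 292] hexplane ang 165.9 dist 39.8 | wrenchplane ang 165.9 dist 26.4
[655, 289, 675, 0] hexplane ang 165.7 dist 59.5 | wrenchplane ang 165.7 dist 38.8
[165, 289, 151, 0] hexplane ang 165.7 dist 31.4 | wrenchplane ang 165.7 dist 18.3
[653, 304, 466, 300] hexplane ang 74.9 dist 38.3 | wrenchplane ang 74.9 dist 39.8
[643, 467, 654, 303] hexplane ang 166.2 dist 59.2 | wrenchplane ang 166.2 dist 38.5
[205, 29, 244, 172] hexplane ang 0.4 dist 19.8 | wrenchplane ang 0.4 dist 15.0
[375, 212, 472, 110] hexplane ang 120.7 dist 21.7 | wrenchplane ang 120.7 dist 25.8
[243, 174, 375, 212] hexplane ang 60.5 dist 20.4 | wrenchplane ang 60.5 dist 27.6
[473, 110, 449, 0] hexplane ang 0.7 dist 22.4 | wrenchplane ang 0.7 dist 11.4
[529, 481, 636, 480] hexplane ang 76.3 dist 72.9 | wrenchplane ang 76.3 dist 61.5
[79, 479, 184, 479] hexplane ang 75.6 dist 72.1 | wrenchplane ang 75.6 dist 61.0
[ 14.8643 338.6326   0.0883] [-0.0929 -0.4682  1.3908]
```

The nut now reads 0.6 deg against 36.0 at seating: 0.62 rad, on its stop, and not undone. Taking the wrench home.

Call:
send_rows([
  [[0.001,0.018,0.01,-0.0066,-0.0334,0.0993,-0.9],[0.001,0.0246,0.01,-0.0066,-0.0334,0.0993,-0.9],[0.001,0.0246,0,-0.0066,-0.0334,0.0993,-0.9],[0.001,0.0246,0,-0.0066,-0.0334,0.0993,-0.9],[0.001,0.0246,0,-0.0066,-0.0334,0.0993,-0.9],[0.001,0.0246,0,-0.0066,-0.0334,0.0993,-0.9],[0.001,0.0246,0,-0.0066,-0.0334,0.0993,-0.9],[0.001,0.0246,0,-0.0066,-0.0334,0.0993,-0.9],[0.001,0.0246,0,-0.0066,-0.0334,0.0993,-0.9],[0.001,0.0246,0,-0.0066,-0.0334,0.0993,-0.9]],
])

```text
clock: 24.75
eef_pos: [614.6, 95.9, 304.4]
tcp_rot: [-3.105, 0.13, -0.132]
contact_force: [1.1, 0.8, -1.8]
opening: 0.21
grasp_force: 119.8
```

Call:
send_rows([
  [[0.001,0.0246,0,-0.0066,-0.0334,0.0993,-0.9],[0.001,0.0246,0,-0.0066,-0.0334,0.0993,-0.9],[0.001,0.0246,0,-0.0066,-0.0334,0.0993,-0.9],[0.001,0.024,0,-0.0066,-0.0334,0.0993,-0.9],[0,0,0,0,0,0,-0.9],[0,0,0,0,0,0,-0.9]],
])

```text
clock: 25.35
eef_pos: [618.4, 192.9, 304.6]
tcp_rot: [-3.139, 0.001, 0.26]
contact_force: [0.1, -1.1, -1.6]
opening: 0.206
grasp_force: 119.7
```

```bash
cat > home.py <<'E'
from h import *
from rig import sense
np.set_printoptions(precision=4,suppress=True)
s=sense(); W=toolstate(s)[0]; a=.258-np.pi/2
y=np.array([np.cos(a),np.sin(a),0]); z=np.array([0,0,-1.]); G=np.column_stack([np.cross(y,z),y,z])
print(np.array([619.6,192.9,50.4])-s["eef_pos"],Ro.from_matrix(G@W.T).as_rotvec(),s["contact_force"],s["qpos"])
E
python3 home.py 2>/dev/null
```

```text
[   1.1655    0.0379 -254.2229] [-0.0021 -0.0012 -0.0017] [ 0.0824 -1.0569 -1.5579] [0.2988 0.3439 1.5193 0.0025 1.2789 1.6091]
```

Call:
send_rows([
  [[0.0012,0,-0.03,-0.002,-0.001,-0.0017,-0.9],[0,0,-0.04,0,0,0,-0.9],[0,0,-0.04,0,0,0,-0.9],[0,0,-0.04,0,0,0,-0.9],[0,0,-0.035,0,0,0,-0.9],[0,0,-0.025,0,0,0,-0.9],[0,0,0,0,0,0,-0.9],[0,0,0,0,0,0,-0.9]],
])

```text
clock: 26.15
eef_pos: [620.6, 191.7, 95.5]
tcp_rot: [-3.141, -0.001, 0.256]
contact_force: [-0.3, -0.8, -1.6]
opening: 0.203
grasp_force: 119.6
```

```bash
python3 home.py 2>/dev/null
```

```text
[ -0.9814   1.2096 -45.1347] [-0.0004  0.0007  0.0019] [-0.2923 -0.8025 -1.5792] [0.2972 0.557  1.69   0.0002 0.8938 1.6117]
```

Call:
send_rows([
  [[-0.001,0.0012,-0.02,0,0,0.002,-0.9],[0,0,-0.013,0,0,0,-0.9],[0,0,-0.007,0,0,0,-0.9],[0,0,0,0,0,0,-0.9],[0,0,0,0,0,0,-0.9]],
])

```text
clock: 26.65
eef_pos: [619.9, 193.8, 56.2]
tcp_rot: [-3.141, -0.003, 0.26]
contact_force: [1.1, 0.1, -1.9]
opening: 0.206
grasp_force: 119.7
```

```bash
python3 home.py 2>/dev/null
```

```text
[-0.3203 -0.9487 -5.8085] [-0.0009  0.0026 -0.0017] [ 1.0822  0.0557 -1.9393] [0.3007 0.6088 1.7069 0.0002 0.823  1.6116]
```

Call:
send_rows([
  [[-0.0003,-0.0009,-0.003,0,0.0025,-0.0015,-0.9],[0,0,-0.002,0,0,0,-0.9],[0,0,-0.0015,0,0,0,-0.9],[0,0,0,0,0,0,-0.9]],
])

```text
clock: 27.05
eef_pos: [619.5, 192.9, 50.5]
tcp_rot: [-3.141, -0.0, 0.258]
contact_force: [-4.7, -2.0, 10.4]
opening: 0.211
grasp_force: 121.5
```

```bash
python3 home.py 2>/dev/null
```

```text
[ 0.0736 -0.013  -0.1059] [-0.0008  0.0002 -0.0005] [-4.6701 -1.9515 10.4161] [0.2992 0.6169 1.7084 0.001  0.8159 1.6108]
```

The wrench rests on both saddles (10 N upward) at the grip pose it was taken from. Opening and retreating upward.

Call:
send_rows([
  [[0,0,0.0005,0,0,0,-0.9],[0,0,0,0,0,0,1],[0,0,0,0,0,0,1],[0,0,0,0,0,0,1],[0,0,0,0,0,0,1],[0,0,0.02,0,0,0,1],[0,0,0.04,0,0,0,1],[0,0,0.045,0,0,0,1],[0,0,0.045,0,0,0,1],[-0.004,-0.005,0.01,0,0,0,1]],
])

```text
clock: 28.05
eef_pos: [618.1, 189.1, 215.4]
tcp_rot: [-3.14, -0.009, 0.259]
contact_force: [0.5, 0.0, 0.3]
opening: 1.0
grasp_force: 0.0
```

Call:
send_rows([
  [[-0.004,0,0.005,0,0,0,1],[0,0,0,0,0,0,1],[0,0,0,0,0,0,1]],
])

```text
clock: 28.35
eef_pos: [610.2, 187.7, 212.8]
tcp_rot: [-3.141, 0.003, 0.258]
contact_force: [0.8, 0.6, -1.1]
opening: 0.999
grasp_force: 0.0
```

```bash
python3 - <<'E' 2>/dev/null
from h import *
from rig import sense, grab_frame
s=sense(); g=grab_frame("wrist"); print(s["eef_pos"],s["contact_force"],s["opening"],s["clock"])
for nm,(ss,f) in dict(before=pickle.load(open("w4.pkl","rb")),after=(s,g)).items():
    m=cv2.cvtColor(f["img"],cv2.COLOR_RGB2GRAY)[:275,250:390]; im=cv2.resize(m,None,fx=3,fy=3,interpolation=cv2.INTER_CUBIC); print(nm)
    for l in sorted(cv2.createLineSegmentDetector().detect(im)[0][:,0].tolist(),key=lambda l:-np.hypot(l[0]-l[2],l[1]-l[3]))[:8]:
        X=[plane(f,(250+(a-1)/3,(b-1)/3),57,ss) for a,b in (l[:2],l[2:])]; X.sort(key=lambda v:v[0]); d=X[1]-X[0]; print(np.round(X,1)[:,:2].tolist(),"yaw %.3f len %.0f"%(np.arctan2(d[1],d[0]),np.linalg.norm(d)))
fr=pickle.load(open("fr0.pkl","rb")); n2={k:grab_frame(k)["img"] for k in fr}
for k in n2: # changed regions
    df=(np.abs(n2[k].astype(int)-fr[k]["img"].astype(int)).max(2)>60).astype(np.uint8); df=cv2.morphologyEx(df,cv2.MORPH_OPEN,np.ones((3,3)))
    print(k,[c.tolist() for c in cv2.connectedComponentsWithStats(df)[2][1:] if c[4]>15])
E
```

```text
[610.23628473 187.6967939  212.77761153] [ 0.80875159  0.63156744 -1.14242919] 0.9993971928237 28.35
before
[[570.5, 169.2], [655.3, 192.2]] yaw 0.265 len 88
[[677.2, 243.8], [695.0, 178.0]] yaw -1.307 len 68
[[539.3, 180.7], [601.6, 197.2]] yaw 0.259 len 64
[[732.3, 247.2], [744.4, 200.6]] yaw -1.319 len 48
[[733.5, 247.5], [745.4, 201.5]] yaw -1.318 len 47
[[602.4, 196.8], [650.3, 210.0]] yaw 0.268 len 50
[[693.9, 234.4], [704.9, 192.7]] yaw -1.313 len 43
[[721.5, 240.1], [731.6, 200.7]] yaw -1.320 len 41
after
[[677.6, 242.7], [695.1, 176.7]] yaw -1.313 len 68
[[539.3, 180.7], [597.2, 195.8]] yaw 0.256 len 60
[[732.3, 247.2], [744.5, 201.1]] yaw -1.311 len 48
[[733.5, 247.1], [745.5, 201.7]] yaw -1.312 len 47
[[694.0, 234.3], [705.0, 192.6]] yaw -1.313 len 43
[[609.0, 179.5], [653.7, 191.6]] yaw 0.264 len 46
[[721.1, 240.5], [731.6, 200.8]] yaw -1.313 len 41
[[692.1, 230.0], [702.3, 191.8]] yaw -1.311 len 40
scene [[257, 0, 126, 293, 15488], [347, 0, 34, 12, 211], [394, 0, 66, 43, 2117], [335, 33, 125, 275, 11696], [424, 77, 9, 5, 37], [357, 122, 4, 5, 18], [399, 131, 5, 4, 18], [
[... 342 characters left out ...]
 279], [319, 76, 21, 9, 121], [318, 86, 20, 42, 504], [323, 86, 63, 85, 1872], [35, 99, 6, 16, 56], [34, 116, 6, 13, 68], [107, 117, 18, 55, 638], [33, 130, 15, 10, 111], [329, 166, 30, 15, 194], [74, 171, 26, 6, 111], [25, 176, 22, 34, 214], [61, 186, 32, 19, 277], [33, 190, 26, 43, 406], [211, 193, 11, 11, 85], [190, 195, 20, 12, 103], [223, 194, 3, 6, 18], [182, 202, 4, 5, 19], [244, 213, 7, 7, 28], [344, 219, 34, 23, 382], [183, 227, 15, 8, 76], [314, 227, 10, 18, 86], [174, 231, 6, 5, 27], [338, 237, 5, 4, 19], [201, 238, 3, 7, 21], [200, 246, 8, 12, 61], [309, 249, 19, 10, 122], [200, 263, 8, 4, 28], [151, 267, 5, 7, 29], [201, 272, 7, 5, 29], [151, 281, 5, 6, 18], [92, 288, 9, 9, 69]]
```

The wrench lies within about 1 mm of its original pose, the fingers are clear, and the nut stays on its stop. Handing in.

```bash
python3 -c "
from rig import sign_off
print(sign_off())"
```

```text
the job is handed in; nothing more can be done
None
```

The job is handed in: nut seated with the fingers, pulled up about 0.62 rad to its stop with the big wrench, and the wrench back on its rest within about 1 mm; backing the wrench off once dragged the nut back about 8 deg, so I re-tightened it and slid the wrench straight off.

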